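Unlock the template locker and set the register board

TASK

Open the flat template locker: swing its active leaf up until upright or a little beyond, fully withdraw the flush bolt on the passive leaf, and only then swing the passive leaf up as far, so that both stand open together. Take out every template you find inside and lower each one over the pair of pins on the register board that its holes fit, until it rests flush on the board. Then shut both leaves fully, shoot the bolt fully home again, and leave the bottle, the tape roll and the eraser where they are.

Things in the scene. Friction and masses are not known exactly. Their poses are not given: they have to be found in the camera images.
- locker: Flat cream steel locker fixed on the table: box 220 (x) by 320 (y) by 70 mm high, walls and floor 6 mm, with two 10 mm leaves on top meeting along its x axis; a bolt keeper stands 18 mm above the rim nearest the robot. Origin: centre of underside; x away from the robot, y left at yaw 0. Hinge lines along x at y = +160 mm (active leaf) and -160 mm (passive), z = 70 mm.
- leaf_active (a joint): Angle of the active leaf (the +y half): 0 shut, 1.57 upright, 1.9 at its stop, leaning outwards. A friction hinge (0.5 N m) holds the leaf at whatever angle it is left; it does not fall shut, so press it down to shut it fully.
- leaf_passive (a joint): Angle of the passive leaf (the -y half, the one that carries the bolt): 0 shut, 1.57 upright, 1.9 at its stop. Same friction hinge. The bolt holds it shut until withdrawn by more than about 11 mm; it enters its keeper only with this leaf shut (below 0.03).
- active_bar (a point): Middle of the active leaf's pull bar: a round steel bar 10 mm thick and 80 mm long, along the locker's x, on two posts 70 mm apart. Its axis is 34 mm above the leaf's upper face, 128 mm from the hinge line across the leaf and 44 mm above it (leaf shut); the middle of the bar is at x = +35 mm in the locker frame.
- passive_bar (a point): Middle of the passive leaf's pull bar, the mirror image of the other.
- bolt_knob (a point): Upper part of the knob of the flush bolt, on the passive leaf beside the meeting edge, towards the robot. The knob is a dark steel block 14 mm square standing 34 mm above the leaf's upper face; this point lies 12 mm below its top, on its axis.
- bolt (a joint): Travel of the flush bolt in m: 0 fully shot (rod in the keeper at the locker's rim nearest the robot), 0.026 fully withdrawn. It slides along the locker's +x (away from the robot) against 2.5 N of friction and stays where left.
- board: Plywood register board fixed on the table, 200 mm (x) by 280 mm (y) by 12 mm thick, with three pairs of steel pins. Origin: centre of the underside. The two pins of a pair stand along the board's x; pins are 8 mm thick, 18 mm tall above the board, tapered over the last 5 mm to 3 mm.
- pair1 (a point): Point midway between the two pins of pair 1 (the -y pair of the board, pins 70 mm apart between centres), on the board's upper face; axes as the board's.
- pair2 (a point): Point midway between the two pins of pair 2 (the middle pair of the board, pins 95 mm apart between centres), on the board's upper face; axes as the board's.
- pair3 (a point): Point midway between the two pins of pair 3 (the +y pair of the board, pins 120 mm apart between centres), on the board's upper face; axes as the board's.
- template1: Aluminium marking template 100 mm (x) by 60 mm (y) by 6 mm thick with two 12 mm square holes right through, 70 mm apart along its x, which go over pin pair 1. Black handle block at its centre, 18 mm (x) by 30 mm (y), from the plate's upper face to 50 mm above its underside. Origin: centre of the underside, z up. 140 g. Turned by half a turn it fits just as well. May be absent. Starts flat on the locker's floor under the leaves, its x roughly along the locker's x.
- template2: Aluminium marking template 125 mm (x) by 60 mm (y) by 6 mm thick with two 12 mm square holes right through, 95 mm apart along its x, which go over pin pair 2. Black handle block at its centre, 18 mm (x) by 30 mm (y), from the plate's upper face to 50 mm above its underside. Origin: centre of the underside, z up. 140 g. Turned by half a turn it fits just as well. May be absent. Starts flat on the locker's floor under the leaves, its x roughly along the locker's x.
- template3: Aluminium marking template 150 mm (x) by 60 mm (y) by 6 mm thick with two 12 mm square holes right through, 120 mm apart along its x, which go over pin pair 3. Black handle block at its centre, 18 mm (x) by 30 mm (y), from the plate's upper face to 50 mm above its underside. Origin: centre of the underside, z up. 140 g. Turned by half a turn it fits just as well. May be absent. Starts flat on the locker's floor under the leaves, its x roughly along the locker's x.
- bottle: Steel drinking bottle, 68 mm thick, 180 mm tall, a bystander. Origin: centre of the underside.
- tape: Roll of black tape lying flat, 90 mm across, 24 mm high, a bystander. Origin: centre of the underside.
- eraser: White eraser 55 by 22 by 12 mm, a bystander. Origin: centre of the underside.

How it is judged:
By the outcome, as a careful person would: the job done as asked, in the order asked, and still so for the second after the job is handed in, with the robot touching nothing.
Of template1, template2, template3 only 2 to 3 are there at a start; the rules pass over those that are not, and their reading is None.
At some moment in a run one of template1, template2, template3 may be knocked a few centimetres aside while the robot is not near it.
Once in a run the grip may slacken for a moment while it holds something.
It also fails if it takes over 210 s, if anything falls off the work surface, if the arm or the gripper's body presses on something with over 40 N, if the wrist force passes 120 N, or if a joint passes its speed limit or range.

ROBOT

A 6-joint arm with a two-finger parallel gripper is mounted at the origin on the work surface. World frame = base frame: x ahead of the robot, y to its left, z up, the work surface at z = 0. Lengths are in mm, angles in rad, forces in N, time in s.
With the tool pointing down it reaches from about 350 to 975 mm from the base axis. Payload 7.1 kg.
Tool frame: the origin (TCP) lies between the finger pads; the fingertips stand 14 mm ahead of it and the grasp point (between the pads) lies 5 mm behind it (ctrl.tcp_to_tips is the distance from the TCP to the fingertips, in mm); z points along the fingers, y is the line along which they close (so a half turn about z gives the same grasp; the last joint's range is limited). The gripper opens to 88 mm and grips with 3 to 60 N. Pads are 20 mm wide; open, the fingers measure 115 mm over their backs; the gripper's body (75 mm by 178 mm) begins 61 mm behind the grasp point.
Start: joints at [1.173, 0.423, 1.63, -0, 1.089, -0.019], TCP at [231.096, 580.689, 236.675] pointing down, gripper open.
Joint ranges: [-3, 3], [-0.9, 2.11], [0.09, 2.58], [-1.31, 4.45], [0.11, 2.69], [-2.54, 2.54]. Speed limits (rad/s): [2.39, 2.39, 3.01, 3.14, 3.14, 3.14].

INTERFACE

Orientations are given as a rotation vector (axis times angle).
In Python, from workcell import ctrl gives the robot as it stands.
- The arm moves only by the tool apply_moves, never from a script. Its argument "series" is a list that holds one entry, the list of rows, each a list of 7 numbers: the shift along the tool's x, y, z in cm, then the turn, a rotation vector about the tool's x, y, z in degrees, then the opening, from 0 (shut) to 1 (fully open). A call has 1 to 12 rows; each row shifts and turns the commanded pose from where the row before left it, along the tool's axes as they then stand; what a row does not reach is not made up. A row lasts 1/10 s, in which the tool goes at most 50 mm and 8.59 degrees, less where a joint would pass 70% of its speed; a pose out of reach is approached as far as the arm can. A call with a gripper value outside its range is refused whole. The fingers move at their own pace and stop on an object; the grip force is fixed at half the most. Time passes only in rows, so rows that do not move let the fingers close. It gives the time, the measured TCP pose, the force and the opening at its end, in the units of the state.
- ctrl.get_obs(): the state, without advancing time (a new reading comes with each control period).
- ctrl.get_image(name): name is "scene" or "top" or "wrist"; returns a dict with "img" (420x560x3 uint8, blue, green, red), "K" (3x3 intrinsics, pixels), "cam_to_world" (4x4, takes a point from camera to world coordinates). Camera axes: x right, y down, z forward; pixel columns grow to the right and rows downward; lengths in mm; the calibration is good to about 2 mm. A picture is of the moment at which its call begins. There is no depth.
- ctrl.close_job(): hands the job in, once; it reports no verdict.
The state is a dict: "t": time; "qpos": joint angles; "qvel": joint speeds; "joint_torque": joint torques, N m; "ee_pos": TCP position; "orientation": TCP orientation; "ft_force": force on the tool from outside, world axes, zero at the start; "moment": the same for the moment, N m; "width": finger opening in mm.
Only numpy, scipy, OpenCV 4.12 (cv2) and the standard library are available. Lean on these libraries where they do the work, as an engineer would, in place of code of your own. Each camera call takes 0.05 s, during which the arm holds its last target. There are 200 camera calls.

## Working session

There is one attempt and no reset: what is moved stays moved. The work goes in short steps, Python scripts to look and compute and a tool call to move; the robot and the scene stay as the last step left them, time stands still between calls to the robot, and variables do not carry over. Pictures are saved under pics/ and viewed, on a budget of 14 in all, crops included, one or two more only if the job needs it, and the job is handed in when it is done.

Besides the shell and the picture viewer there is one more tool, called after ">>>" by a JSON object that holds its "op" and its "data", one argument or row to a line. apply_moves: Moves the arm, as the interface text tells. Its arguments: {"type":"object","properties":{"series":{"type":"array","items":{"type":"array","items":{"type":"array","items":{"type":"number"}}}}},"required":["series"]}

```bash
ls; mkdir -p pics
python3 - <<'E'
from workcell import ctrl
import cv2,numpy as np
o=ctrl.get_obs(); print({k:np.round(v,3) for k,v in o.items()}, ctrl.tcp_to_tips)
for n in("top","scene"):
    d=ctrl.get_image(n); cv2.imwrite(f"pics/{n}0.png",d["img"]); np.savez(f"{n}0.npz",**d); print(n,d["K"],np.round(d["cam_to_world"],3))
E
```

```text
pics
{'t': np.float64(0.0), 'qpos': array([ 1.173,  0.424,  1.631,  0.   ,  1.089, -0.019]), 'qvel': array([ 0.001,  0.004, -0.   , -0.   ,  0.   , -0.   ]), 'joint_torque': array([ 2.0000e-03, -5.4464e+01, -2.7366e+01,  6.4000e-02,  2.3000e-02,
       -0.0000e+00]), 'ee_pos': array([230.9  , 580.207, 235.911]), 'orientation': array([-5.910e-01, -3.085e+00,  2.000e-03]), 'ft_force': array([0.024, 0.048, 0.964]), 'moment': array([ 0.035, -0.025, -0.056]), 'width': np.float64(87.54)} 14.0
top [[387.51000647   0.         275.21298708]
 [  0.         387.51000647 206.89660763]
 [  0.           0.           1.        ]] [[ 1.700000e-02 -9.920000e-01  1.280000e-01  4.995150e+02]
 [-1.000000e+00 -1.700000e-02  5.000000e-03  4.938000e+00]
 [-3.000000e-03 -1.280000e-01 -9.920000e-01  1.048723e+03]
 [ 0.000000e+00  0.000000e+00  0.000000e+00  1.000000e+00]]
scene [[448.32897202   0.         282.51460796]
 [  0.         448.32897202 208.34965394]
 [  0.           0.           1.        ]] [[-4.590000e-01  5.200000e-01 -7.200000e-01  1.272801e+03]
 [ 8.880000e-01  2.830000e-01 -3.620000e-01  3.188280e+02]
 [ 1.600000e-02 -8.060000e-01 -5.920000e-01  6.418990e+02]
 [ 0.000000e+00  0.000000e+00  0.000000e+00  1.000000e+00]]
```

View pics/top0.png

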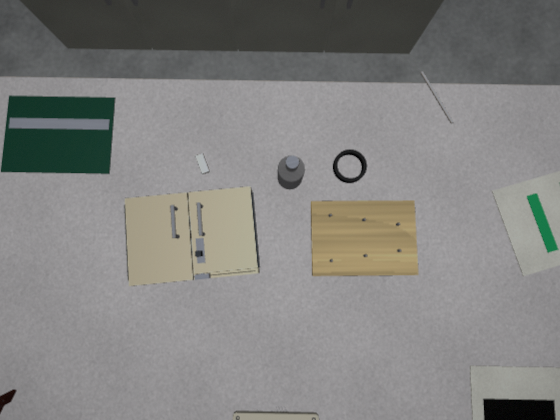

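View pics/scene0.png

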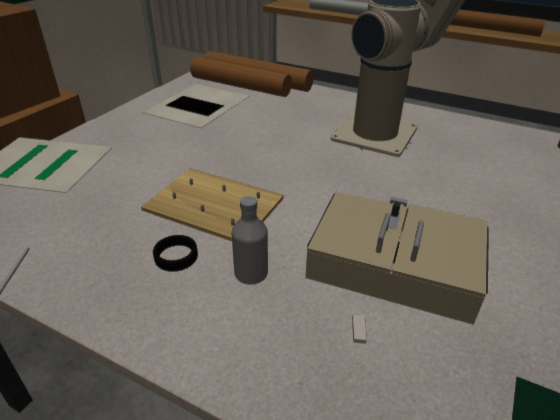

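```bash
cat > h.py <<'E'
import numpy as np, cv2
from scipy.spatial.transform import Rotation as R
def ray(d,uv):
    T=d["cam_to_world"]; v=np.linalg.inv(d["K"])@[uv[0],uv[1],1.0]
    return T[:3,3], T[:3,:3]@v
def onz(d,uv,z):
    o,v=ray(d,uv); return o+v*(z-o[2])/v[2]
def proj(d,p):
    T=d["cam_to_world"]; q=d["K"]@(T[:3,:3].T@(np.asarray(p)-T[:3,3])); return q[:2]/q[2]
def tri(d1,u1,d2,u2):
    o1,v1=ray(d1,u1); o2,v2=ray(d2,u2)
    A=np.stack([v1,-v2],1); s=np.linalg.lstsq(A,o2-o1,rcond=None)[0]
    a=o1+s[0]*v1;b=o2+s[1]*v2; return (a+b)/2,np.linalg.norm(a-b)
E
python3 - <<'E'
from h import *
t=dict(np.load("top0.npz"))
im=t["img"]; hsv=cv2.cvtColor(im,cv2.COLOR_BGR2HSV)
for p in [(150,240),(230,240),(350,220),(350,330),(225,273)]: print(p,hsv[p[1],p[0]])
m=(hsv[...,1]>45)&(hsv[...,2]>90)&(hsv[...,0]<40); m=m.astype(np.uint8)
m[:180]=0;m[300:]=0
m=cv2.morphologyEx(m,cv2.MORPH_CLOSE,np.ones((5,5)))
cs,_=cv2.findContours(m,cv2.RETR_EXTERNAL,cv2.CHAIN_APPROX_NONE)
for c in cs:
    if cv2.contourArea(c)<800: continue
    r=cv2.minAreaRect(c); b=cv2.boxPoints(r); x=np.mean(b[:,0])
    z=12 if x>300 else 80
    P=np.array([onz(t,q,z) for q in b]); print(r,"\n",np.round(P,1),P.mean(0),[round(np.linalg.norm(P[i]-P[i-1]),1) for i in range(4)])
big=[cv2.resize(im[180:290,115:265],None,fx=5,fy=5,interpolation=cv2.INTER_CUBIC)]
cv2.imwrite("pics/lk.png",big[0])
cv2.imwrite("pics/bd.png",cv2.resize(im[190:285,300:430],None,fx=6,fy=6,interpolation=cv2.INTER_CUBIC))
E
```

```text
(150, 240) [ 23  45 165]
(230, 240) [ 25  41 174]
(350, 220) [ 20  90 142]
(350, 330) [150   2 150]
(225, 273) [ 23  42 135]
((363.89556884765625, 237.7914581298828), (74.71611022949219, 105.81110382080078), 89.3839340209961) 
 [[ 650.8  -84.9   12. ]
 [ 658.7 -370.5   12. ]
 [ 459.6 -366.9   12. ]
 [ 451.8  -88.2   12. ]] [ 555.23366892 -227.62977972   12.        ] [np.float64(199.0), np.float64(285.7), np.float64(199.1), np.float64(278.8)]
((155.10972595214844, 239.3043212890625), (87.09180450439453, 55.936614990234375), 87.27368927001953) 
 [[642.8 390.4  80. ]
 [652.  249.2  80. ]
 [435.5 228.5  80. ]
 [426.7 365.7  80. ]] [539.23543163 308.48530367  80.        ] [np.float64(217.5), np.float64(141.5), np.float64(217.4), np.float64(137.5)]
```

View pics/lk.png

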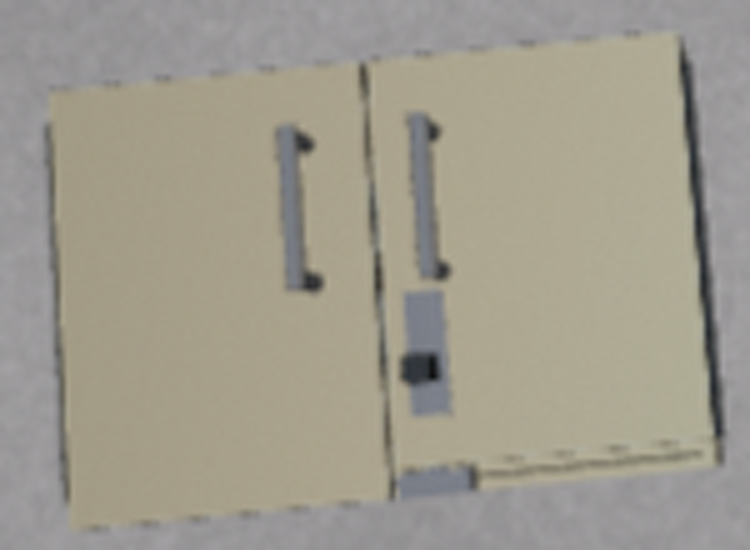

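Run:
```python
from h import *
t=dict(np.load("top0.npz")); s=dict(np.load("scene0.npz"))
f=lambda u,v:((u+.5)/5-.5+115,(v+.5)/5-.5+180)
a=[onz(t,f(*p),114) for p in [(287,127),(295,290)]]; b=[onz(t,f(*p),114) for p in [(415,113),(430,278)]]
print(np.round(a,1),np.round(b,1))
for q in (a,b): print(np.linalg.norm(q[0]-q[1]), np.arctan2(*(q[0]-q[1])[[1,0]]))
C=[onz(t,f(*p),80) for p in [(50,88),(680,35),(72,527),(720,465),(362,63),(390,497)]]
print(np.round(C,1)); 
A=(a[0]+a[1])/2;B=(b[0]+b[1])/2; M=(A+B)/2
d=B-A; yaw=np.arctan2(d[0],-d[1]); print("yaw",yaw)
e1=(C[1]+C[0])/2-(C[2]+C[3])/2; print(np.arctan2(e1[1],e1[0]),np.mean(C[:4],0))
print("M",M, M[:2]-35*np.array([np.cos(yaw),np.sin(yaw)]))
# scene crop
cv2.imwrite("pics/sc.png",cv2.resize(s["img"][180:310,300:500],None,fx=4,fy=4,interpolation=cv2.INTER_CUBIC))
```

```text
[[620.3 261.3 114. ]
 [541.2 253.3 114. ]] [[628.3 199.2 114. ]
 [548.1 188.5 114. ]]
79.52013349729415 0.09997439776761635
80.88033780147866 0.13258052106322935
[[642.6 391.7  80. ]
 [675.2  73.4  80. ]
 [424.6 366.2  80. ]
 [460.2  48.2  80. ]
 [658.1 234.2  80. ]
 [441.8 210.4  80. ]]
yaw 0.11636087422997082
0.11662963927645174 [550.64467846 219.86488854  80.        ]
M [584.47658702 225.57483965 114.        ] [549.71326721 221.5113933 ]
```

View pics/sc.png

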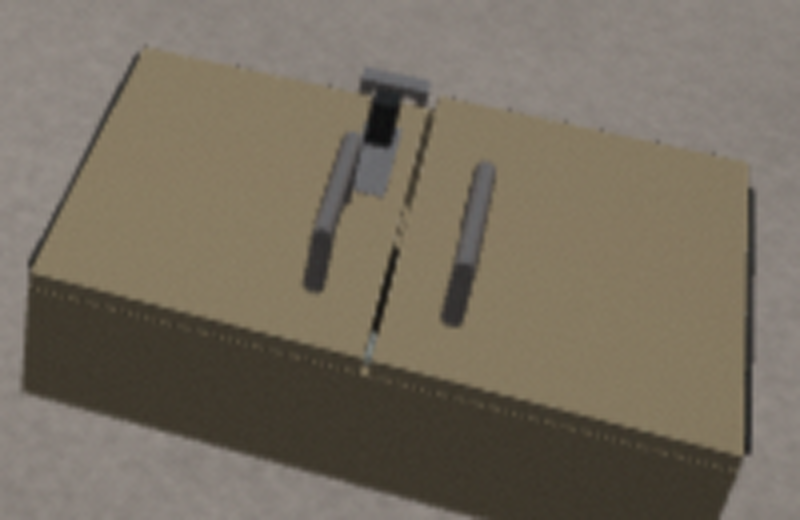

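View pics/bd.png

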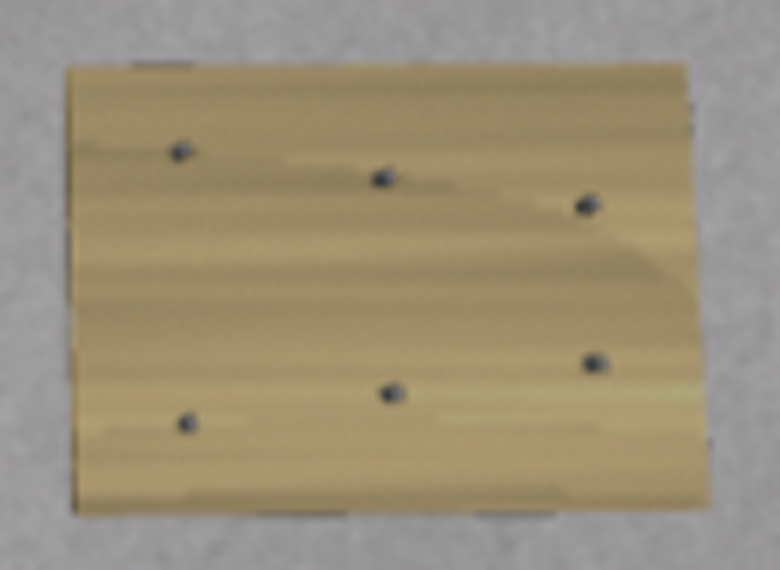

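```bash
cat >> h.py <<'E'
L0=np.array([550.2,221.0]); LY=0.1165
def lk(x,y,z): c,s=np.cos(LY),np.sin(LY); return np.array([L0[0]+c*x-s*y,L0[1]+s*x+c*y,z])
def inlk(p): c,s=np.cos(LY),np.sin(LY); d=np.asarray(p)[:2]-L0; return np.array([c*d[0]+s*d[1],-s*d[0]+c*d[1],p[2]])
def rel(o,p,heading):
    """tool-frame shift (cm) to world p, and turn (deg) to tool-down with tool y at heading"""
    Rn=R.from_rotvec(o["orientation"]); y=np.array([np.cos(heading),np.sin(heading),0]); z=np.array([0,0,-1.]); x=np.cross(y,z)
    Rt=R.from_matrix(np.stack([x,y,z],1))
    return (np.round(Rn.inv().apply(np.asarray(p)-o["ee_pos"])/10,2), np.round((Rn.inv()*Rt).as_rotvec(degrees=True),2), np.round(Rt.inv().apply(np.asarray(p)-o["ee_pos"])/10,2))
E
python3 - <<'E'
from h import *
from workcell import ctrl
print(rel(ctrl.get_obs(),lk(35,32,220),LY+np.pi/2))
b=dict(np.load("top0.npz"));f=lambda u,v:((u+.5)/6-.5+300,(v+.5)/6-.5+190)
for n,(p,q) in enumerate([((588,205),(596,364)),((383,179),(392,394)),((181,152),(187,424))]):
    P,Q=onz(b,f(*p),22),onz(b,f(*q),22); print(n+1,(P+Q)/2,np.linalg.norm(P-Q),np.arctan2(*(P-Q)[[1,0]]))
E
```

```text
(array([-44.51, -17.09,   1.62]), array([-8.000e-02, -2.000e-02, -2.838e+01]), array([-31.04, -36.19,   1.6 ]))
1 [ 557.2908123  -316.14203826   22.        ] 69.90970626416818 0.02719378084429313
2 [ 554.98539228 -226.1380365    22.        ] 94.54063852675942 0.029975708774241234
3 [ 552.94782016 -136.54983084   22.        ] 119.61040488443278 0.021337751926204157
```

>>> {"op": "apply_moves", "data": {
  "series": [
    [[0,0,0,0,0,-7.1,1],[0,0,0,0,0,-7.1,1],[0,0,0,0,0,-7.1,0.7],[0,0,0,0,0,-7.1,0.4],[-3.1,-3.6,0,0,0,0,0.4],[-3.1,-3.6,0,0,0,0,0.4],[-3.1,-3.6,0,0,0,0,0.4],[-3.1,-3.6,0,0,0,0,0.4],[-3.1,-3.6,0,0,0,0,0.4],[-3.1,-3.6,0,0,0,0,0.4],[-3.1,-3.6,0,0,0,0,0.4],[-3.1,-3.6,0,0,0,0,0.4]]
  ]
}}

```text
t: 1.3
ee_pos: [512.0, 321.9, 236.4]
orientation: [0.183, -3.136, 0.0]
ft_force: [-0.0, 0.9, -0.8]
width: 35.1
```

>>> {"op": "apply_moves", "data": {
  "series": [
    [[-3.1,-3.6,0,0,0,0,0.4],[-3.1,-3.6,0,0,0,0,0.4],[0,0,0,0,0,0,0.4],[0,0,0,0,0,0,0.4],[0,0,0,0,0,0,0.4]]
  ]
}}

```text
t: 1.8
ee_pos: [580.0, 259.8, 236.2]
orientation: [0.184, -3.135, 0.0]
ft_force: [-0.4, -0.1, 0.3]
width: 35.1
```

Run:
```python
from h import *
from workcell import ctrl
o=ctrl.get_obs();print(o["t"],o["width"],rel(o,lk(35,32,220),LY+np.pi/2))
d=ctrl.get_image("wrist"); np.savez("w1.npz",**d); cv2.imwrite("pics/w1.png",d["img"]); print(d["cam_to_world"].round(3),d["K"])
for p in [(35,32,114),(35,-32,114),(75,32,114),(-5,32,114),(75,-32,114),(-5,-32,114)]: print(p,proj(d,lk(*p)).round(1))
```

```text
1.8 35.11162565466347 (array([-0.09, -0.31,  1.62]), array([-0.  , -0.07,  0.05]), array([-0.09, -0.31,  1.62]))
[[-1.17000e-01  9.51000e-01  2.87000e-01  5.01371e+02]
 [ 9.93000e-01  1.11000e-01  3.40000e-02  2.50332e+02]
 [ 1.00000e-03  2.89000e-01 -9.57000e-01  3.85494e+02]
 [ 0.00000e+00  0.00000e+00  0.00000e+00  1.00000e+00]] [[305.29968902   0.         277.95213809]
 [  0.         305.29968902 207.42244765]
 [  0.           0.           1.        ]]
(35, 32, 114) [274.7 205.6]
(35, -32, 114) [205.7 205.6]
(75, 32, 114) [274.8 245.3]
(-5, 32, 114) [274.6 162.4]
(75, -32, 114) [208.5 245.3]
(-5, -32, 114) [202.6 162.4]
```

View pics/w1.png

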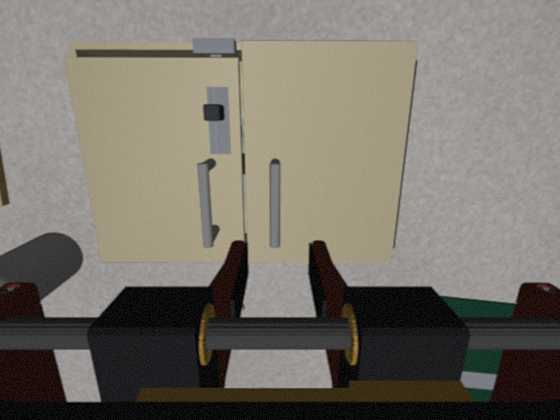

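>>> {"op": "apply_moves", "data": {
  "series": [
    [[-0.1,-0.3,3,0,0,0,0.4],[0,0,3,0,0,0,0.4],[0,0,3,0,0,0,0.4],[0,0,2,0,0,0,0.4],[0,0,1.0,0,0,0,0.4],[0,0,0.7,0,0,0,0.4],[0,0,0,0,0,0,0.4],[0,0,0,0,0,0,0.1],[0,0,0,0,0,0,0],[0,0,0,0,0,0,0],[0,0,0,0,0,0,0]]
  ]
}}

```text
t: 2.95
ee_pos: [582.7, 256.8, 110.4]
orientation: [-0.183, 3.135, 0.001]
ft_force: [0.3, 0.5, 2.8]
width: 8.8
```

Run:
```python
import numpy as np
th=np.arange(0,1.81,.1); y=-128*np.cos(th)+44*np.sin(th); z=128*np.sin(th)+44*np.cos(th)
for a,b,c in zip(th[1:],np.diff(y)/10,-np.diff(z)/10): print(round(a,1),round(b,2),round(c,2))
from workcell import ctrl; o=ctrl.get_obs(); print(o["ee_pos"],o["ft_force"],o["width"])
```

```text
0.1 0.5 -1.26
0.2 0.63 -1.2
0.3 0.74 -1.13
0.4 0.85 -1.05
0.5 0.95 -0.96
0.6 1.04 -0.86
0.7 1.12 -0.75
0.8 1.19 -0.64
0.9 1.25 -0.51
1.0 1.3 -0.39
1.1 1.33 -0.26
1.2 1.35 -0.12
1.3 1.35 0.01
1.4 1.34 0.15
1.5 1.32 0.28
1.6 1.29 0.41
1.7 1.24 0.54
1.8 1.18 0.66
[582.71719658 256.81988078 110.42751844] [0.34582647 0.47241848 2.77394497] 8.830793143652045
```

>>> {"op": "apply_moves", "data": {
  "series": [
    [[0,0.24,-0.64,0,0,0,0],[0,0.26,-0.62,0,0,0,0],[0,0.63,-1.2,0,0,0,0],[0,0.74,-1.13,0,0,0,0],[0,0.85,-1.05,0,0,0,0],[0,0.95,-0.96,0,0,0,0],[0,0,0,0,0,0,0]]
  ]
}}

```text
t: 3.65
ee_pos: [578.5, 292.8, 168.0]
orientation: [-0.185, 3.135, -0.002]
ft_force: [-0.7, -5.6, 6.2]
width: 9.2
```

Run:
```python
from h import *
from workcell import ctrl; o=ctrl.get_obs(); print(inlk(o["ee_pos"]),o["ft_force"],o["width"])
```

```text
[ 36.47080063  68.03332966 168.03623289] [-0.69365989 -5.55616557  6.23603428] 9.189045027372675
```

>>> {"op": "apply_moves", "data": {
  "series": [
    [[0,1.04,-0.86,0,0,0,0],[0,1.12,-0.75,0,0,0,0],[0,1.19,-0.64,0,0,0,0],[0,1.25,-0.51,0,0,0,0],[0,1.3,-0.39,0,0,0,0],[0,1.33,-0.26,0,0,0,0],[0,1.35,-0.12,0,0,0,0],[0,1.35,0,0,0,0,0],[0,1.34,0.15,0,0,0,0],[0,1.32,0.28,0,0,0,0],[0,1.29,0.41,0,0,0,0],[0,1.24,0.54,0,0,0,0]]
  ]
}}

```text
t: 4.85
ee_pos: [561.5, 443.2, 189.2]
orientation: [-0.183, 3.133, -0.0]
ft_force: [4.6, -2.1, 5.9]
width: 9.1
```

>>> {"op": "apply_moves", "data": {
  "series": [
    [[0,0,0,0,0,0,0],[0,0,0,0,0,0,0.12],[0,0,0,0,0,0,0.25],[0,0,0,0,0,0,0.25]]
  ]
}}

```text
t: 5.25
ee_pos: [559.7, 442.7, 187.0]
orientation: [0.183, -3.135, 0.001]
ft_force: [-0.0, 0.5, -0.3]
width: 20.8
```

Run:
```python
from h import *
from workcell import ctrl; o=ctrl.get_obs(); print(inlk(o["ee_pos"]),o["ft_force"],o["width"])
d=ctrl.get_image("scene"); cv2.imwrite("pics/s2.png",d["img"])
```

```text
[ 35.21386817 219.11038189 187.04078017] [-0.03244504  0.4805396  -0.32913761] 20.849856484594554
```

View pics/s2.png

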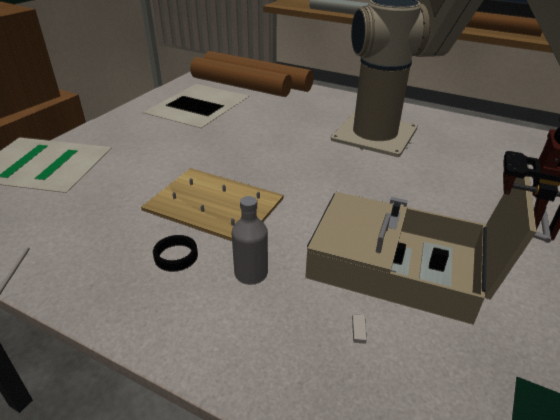

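Run:
```python
from h import *
d=dict(np.load("w1.npz")); im=d["img"]
g=im[95:130,190:235].max(2); m=(im.max(2)<60).astype(np.uint8); m[:95]=0;m[130:]=0;m[:,:190]=0;m[:,240:]=0
n,l,st,c=cv2.connectedComponentsWithStats(m); print(st[1:],c[1:])
for u,v in [(213,112),(204,105),(222,105),(204,119),(222,119),(209,87),(227,87),(209,154),(229,154)]: print((u,v),inlk(onz(d,(u,v),114)).round(1),inlk(onz(d,(u,v),80)).round(1))
print("bars",[inlk(onz(d,p,114)).round(1) for p in [(204,162),(207,247),(275,162),(275,247)]])
from workcell import ctrl; t=ctrl.get_image("top"); np.savez("top1.npz",**t)
cv2.imwrite("pics/t1.png",cv2.resize(t["img"][175:295,60:265],None,fx=3.9,fy=3.9,interpolation=cv2.INTER_CUBIC))
```

```text
[[204 105  20  15 229]] [[214.34061135 111.97816594]]
(213, 112) [-47.8 -20.2 114. ] [-48.1 -27.1  80. ]
(204, 105) [-53.4 -27.4 114. ] [-54.5 -35.2  80. ]
(222, 105) [-53.4 -12.2 114. ] [-54.5 -18.1  80. ]
(204, 119) [-42.1 -28.2 114. ] [-41.7 -36.1  80. ]
(222, 119) [-42.1 -12.8 114. ] [-41.7 -18.8  80. ]
(209, 87) [-67.6 -22.3 114. ] [-70.4 -29.4  80. ]
(227, 87) [-67.6  -7.3 114. ] [-70.4 -12.6  80. ]
(209, 154) [-12.4 -25.9 114. ] [ -8.3 -33.5  80. ]
(229, 154) [-12.4  -8.2 114. ] [ -8.3 -13.6  80. ]
bars [array([ -5.4, -30.8, 114. ]), array([ 76.8, -33.6, 114. ]), array([ -5.4,  32.3, 114. ]), array([ 76.8,  32.1, 114. ])]
```

>>> {"op": "apply_moves", "data": {
  "series": [
    [[0,0,-3.3,0,0,0,0.25],[0,0,-3.3,0,0,0,0.25],[0,0,-3.4,0,0,0,0.25],[1.4,-4,0,0,0,0,0.4],[1.4,-4,0,0,0,0,0.4],[1.4,-4,0,0,0,0,0.4],[1.5,-4,0,0,0,0,0.4],[1.5,-4,0,0,0,0,0.4],[1.4,-4,0,0,0,0,0.4],[0,0,4,0,0,0,0.4],[0,0,4,0,0,0,0.4],[0,0,4,0,0,0,0.4]]
  ]
}}

```text
t: 6.55
ee_pos: [502.9, 194.0, 166.6]
orientation: [-0.182, 3.135, 0.001]
ft_force: [0.9, 0.7, -0.2]
width: 35.0
```

>>> {"op": "apply_moves", "data": {
  "series": [
    [[0,0,0,0,0,0,0.4],[0,0,0,0,0,0,0.4]]
  ]
}}

```text
t: 6.75
ee_pos: [502.8, 194.6, 167.4]
orientation: [0.183, -3.135, 0.001]
ft_force: [1.0, 0.4, 1.0]
width: 35.5
```

Run:
```python
from h import *
from workcell import ctrl; o=ctrl.get_obs(); print(inlk(o["ee_pos"]),rel(o,lk(-51,-20.5,101),LY+np.pi/2),o["ft_force"],o["width"])
```

```text
[-50.1608537  -20.74603795 167.42685355] (array([0.07, 0.03, 6.64]), array([-0.02, -0.09,  0.02]), array([0.08, 0.02, 6.64])) [1.0217334  0.35630434 1.00428214] 35.45463485074421
```

View pics/t1.png

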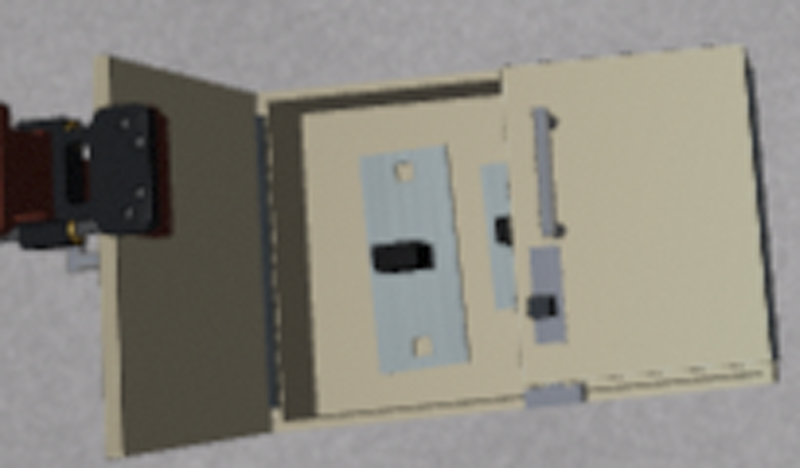

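>>> {"op": "apply_moves", "data": {
  "series": [
    [[0.1,0,3,0,0,0,0.4],[0,0,2,0,0,0,0.4],[0,0,1,0,0,0,0.4],[0,0,0.6,0,0,0,0.3],[0,0,0,0,0,0,0.05],[0,0,0,0,0,0,0.05],[0,0,0,0,0,0,0.05],[-0.5,0,0,0,0,0,0.05],[-0.6,0,0,0,0,0,0.05],[-0.6,0,0,0,0,0,0.05],[-0.6,0,0,0,0,0,0.05],[0,0,0,0,0,0,0.05]]
  ]
}}

```text
t: 7.95
ee_pos: [525.6, 196.3, 102.2]
orientation: [-0.184, 3.136, -0.002]
ft_force: [1.3, -6.0, -0.3]
width: 14.9
```

Run:
```python
from h import *
from workcell import ctrl; o=ctrl.get_obs(); print(inlk(o["ee_pos"]),o["ft_force"],o["width"])
```

```text
[-27.34960092 -21.68418808 102.24798646] [ 1.2958992  -5.98661179 -0.34553209] 14.855909723942547
```

>>> {"op": "apply_moves", "data": {
  "series": [
    [[-0.3,0,0,0,0,0,0.05],[-0.2,0,0,0,0,0,0.05],[0,0,0,0,0,0,0.05],[0,0,0,0,0,0,0.05]]
  ]
}}

```text
t: 8.35
ee_pos: [527.2, 196.2, 101.9]
orientation: [0.183, -3.131, 0.004]
ft_force: [-8.0, -7.0, 6.7]
width: 13.6
```

Run:
```python
from h import *
from workcell import ctrl; o=ctrl.get_obs(); print(inlk(o["ee_pos"]),o["ft_force"],o["width"])
```

```text
[-25.692822   -21.93670334 101.85202546] [-7.99473868 -7.0453332   6.67989076] 13.639893012425068
```

>>> {"op": "apply_moves", "data": {
  "series": [
    [[0,0,0,0,0,0,0.4],[0,0,0,0,0,0,0.4],[0,0,-3,0,0,0,0.4],[0,0,-3,0,0,0,0.4],[-3,-0.5,0,0,0,0,0.4],[-3,-0.5,0,0,0,0,0.4],[0,0,0,0,0,0,0.4],[0,0,0,0,0,0,0.4]]
  ]
}}

```text
t: 9.15
ee_pos: [590.8, 194.9, 161.3]
orientation: [-0.183, 3.136, 0.0]
ft_force: [-0.7, 0.3, -0.7]
width: 35.2
```

Run:
```python
from h import *
from workcell import ctrl; o=ctrl.get_obs(); print(inlk(o["ee_pos"]),rel(o,lk(35,-32,110),LY+np.pi/2),o["ft_force"],o["width"])
d=ctrl.get_image("wrist");im=d["img"]; cv2.imwrite("pics/w2.png",im)
```

```text
[ 37.26878246 -30.62967871 161.32342307] (array([ 0.23, -0.14,  5.13]), array([ 0.01,  0.02, -0.  ]), array([ 0.23, -0.14,  5.13])) [-0.74914581  0.31564208 -0.67393338] 35.24237379557489
```

>>> {"op": "apply_moves", "data": {
  "series": [
    [[0.2,-0.1,2,0,0,0,0.4],[0,0,2,0,0,0,0.4],[0,0,1.1,0,0,0,0.4],[0,0,0,0,0,0,0.2],[0,0,0,0,0,0,0],[0,0,0,0,0,0,0],[0,0,0,0,0,0,0],[0,-0.24,-0.64,0,0,0,0],[0,-0.26,-0.62,0,0,0,0],[0,0,0,0,0,0,0]]
  ]
}}

```text
t: 10.2
ee_pos: [589.8, 188.3, 123.9]
orientation: [-0.183, 3.135, -0.0]
ft_force: [1.4, -2.4, 0.6]
width: 9.0
```

Run:
```python
from h import *
from workcell import ctrl; o=ctrl.get_obs(); print(inlk(o["ee_pos"]),o["ft_force"],o["width"])
```

```text
[ 35.48136762 -37.11306149 123.90518671] [ 1.40863208 -2.38939709  0.59841106] 9.010422938519064
```

Low force: the leaf is free. Continuing the arc.

>>> {"op": "apply_moves", "data": {
  "series": [
    [[0,-0.63,-1.2,0,0,0,0],[0,-0.74,-1.13,0,0,0,0],[0,-0.85,-1.05,0,0,0,0],[0,-0.95,-0.96,0,0,0,0],[0,-1.04,-0.86,0,0,0,0],[0,-1.12,-0.75,0,0,0,0],[0,-1.19,-0.64,0,0,0,0],[0,-1.25,-0.51,0,0,0,0],[0,-1.3,-0.39,0,0,0,0],[0,-1.33,-0.26,0,0,0,0],[0,-1.35,-0.12,0,0,0,0],[0,-1.35,0,0,0,0,0]]
  ]
}}

```text
t: 11.4
ee_pos: [604.7, 59.9, 203.9]
orientation: [-0.183, 3.135, 0.005]
ft_force: [-2.7, 5.7, 8.6]
width: 9.0
```

>>> {"op": "apply_moves", "data": {
  "series": [
    [[0,-1.34,0.15,0,0,0,0],[0,-1.32,0.28,0,0,0,0],[0,-1.29,0.41,0,0,0,0],[0,-1.24,0.54,0,0,0,0],[0,0,0,0,0,0,0],[0,0,0,0,0,0,0.12],[0,0,0,0,0,0,0.25],[0,0,0,0,0,0,0.25],[0,0,-4,0,0,0,0.25],[0,0,-4,0,0,0,0.25],[0,0,-2,0,0,0,0.25],[0,0,0,0,0,0,0.25]]
  ]
}}

```text
t: 12.6
ee_pos: [612.2, 7.7, 291.1]
orientation: [-0.184, 3.13, -0.0]
ft_force: [0.5, -0.4, -0.6]
width: 21.9
```

Run:
```python
from h import *
from workcell import ctrl; o=ctrl.get_obs(); print(inlk(o["ee_pos"]),o["ft_force"],o["width"], rel(o,lk(-60,0,290),LY))
t=ctrl.get_image("top"); np.savez("top2.npz",**t)
cv2.imwrite("pics/t2.png",cv2.resize(t["img"][175:295,90:295],None,fx=3.9,fy=3.9,interpolation=cv2.INTER_CUBIC))
```

```text
[  36.80248047 -219.04457449  291.13975611] [ 0.49756133 -0.4215724  -0.62731801] 21.89258771269574 (array([ 9.66, 21.91,  0.05]), array([ 0.25,  0.29, 90.06]), array([21.9 , -9.68,  0.11]))
```

View pics/t2.png

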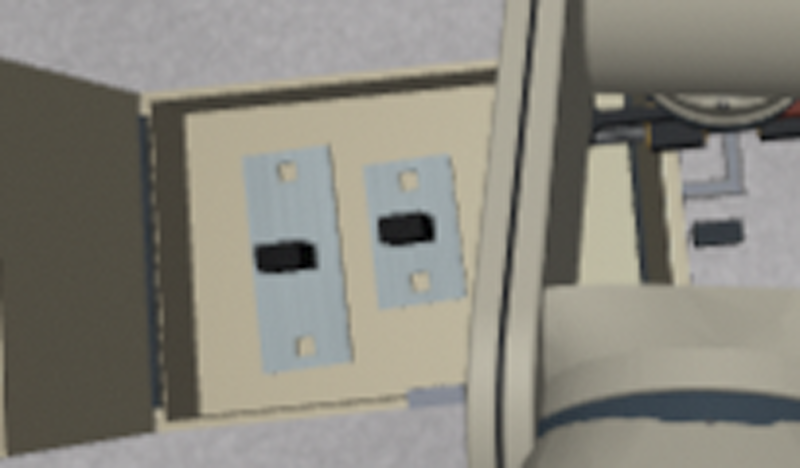

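>>> {"op": "apply_moves", "data": {
  "series": [
    [[0,0,0,0,0,8.2,0.4],[0,0,0,0,0,8.2,0.5],[0,0,0,0,0,8.2,0.5],[0,0,0,0,0,8.2,0.5],[0,0,0,0,0,8.2,0.5],[0,0,0,0,0,8.2,0.5],[0,0,0,0,0,8.2,0.5],[0,0,0,0,0,8.2,0.5],[0,0,0,0,0,8.2,0.5],[0,0,0,0,0,8.2,0.5],[0,0,0,0,0,8,0.5],[0,0,0,0,0,0,0.5]]
  ]
}}

```text
t: 13.85
ee_pos: [609.5, 7.3, 285.4]
orientation: [-2.087, -2.344, 0.004]
ft_force: [0.1, -0.1, -0.3]
width: 43.5
```

```bash
cat >> h.py <<'E'
def templates(t,z=12,region=None):
    """rotated rectangles of light-blue aluminium plates, on plane z; uses a hull of the mask"""
    hsv=cv2.cvtColor(t["img"],cv2.COLOR_BGR2HSV).astype(int)
    m=((hsv[...,0]>85)&(hsv[...,0]<115)&(hsv[...,1]>18)&(hsv[...,2]>110)).astype(np.uint8)
    if region is not None:
        k=np.zeros_like(m); cv2.fillPoly(k,[np.int32(region)],1); m*=k
    cs,_=cv2.findContours(m,cv2.RETR_EXTERNAL,cv2.CHAIN_APPROX_NONE); out=[]
    for c in cs:
        if cv2.contourArea(c)<150: continue
        P=np.array([onz(t,q,z)[:2] for q in cv2.convexHull(c)[:,0]],np.float32)
        r=cv2.minAreaRect(P); b=cv2.boxPoints(r)
        e=[b[1]-b[0],b[2]-b[1]]; e.sort(key=np.linalg.norm); a=np.arctan2(e[1][1],e[1][0]); a=(a+np.pi/2)%np.pi-np.pi/2
        out.append((np.round(r[0],1),np.round([np.linalg.norm(e[1]),np.linalg.norm(e[0])],1),round(float(a),3)))
    return out
E
python3 - <<'E'
from h import *
t=dict(np.load("top2.npz"))
for r in templates(t): print(r,inlk([*r[0],12]).round(1))
from workcell import ctrl; o=ctrl.get_obs(); print(inlk(o["ee_pos"]),rel(o,lk(0,-50,290),LY))
E
```

```text
(array([556.5, 222. ]), array([94.9, 55.8], dtype=float32), 0.159) [ 6.4  0.3 12. ]
(array([536.6, 301.8]), array([144.9,  56.8], dtype=float32), 0.157) [-4.1 81.8 12. ]
(array([858. , 616.3]), array([276.2,  28.8], dtype=float32), -1.555) [351.7 356.8  12. ]
[  34.05866337 -219.10044529  285.39581967] (array([16.91, -3.42, -0.44]), array([-0.21, -0.04, -0.03]), array([16.91, -3.41, -0.46]))
```

>>> {"op": "apply_moves", "data": {
  "series": [
    [[4.5,-0.9,0,0,0,0,0.5],[4.5,-0.9,0,0,0,0,0.5],[4.5,-0.9,0,0,0,0,0.5],[3.5,-0.7,0,0,0,0,0.5],[0,0,0,0,0,0,0.5],[0,0,0,0,0,0,0.5]]
  ]
}}

```text
t: 14.45
ee_pos: [556.3, 172.4, 286.6]
orientation: [-2.082, -2.352, 0.002]
ft_force: [0.2, -0.4, -0.4]
width: 44.0
```

Run:
```python
from h import *
from workcell import ctrl; o=ctrl.get_obs(); print(inlk(o["ee_pos"]))
d=ctrl.get_image("wrist"); np.savez("w3.npz",**d);cv2.imwrite("pics/w3.png",d["img"])
for r in templates(d): print(r,inlk([*r[0],12]).round(1))
```

```text
[  0.41665182 -49.0035361  286.63935627]
```

View pics/w3.png

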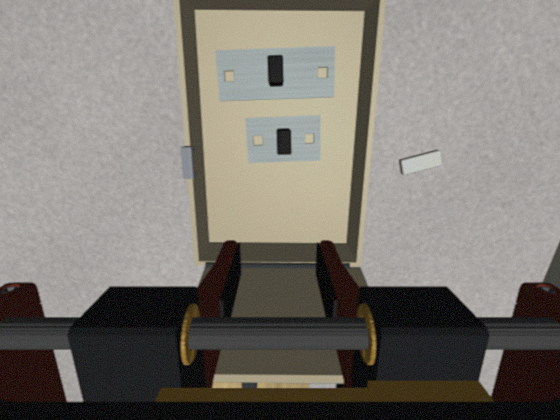

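Run:
```python
from h import *
d=dict(np.load("w3.npz"))
from workcell import ctrl; o=ctrl.get_obs()
for a,b in [((229.5,76.5),(322.5,73)),((258.5,140.5),(309.5,138.5))]:
    A,B=onz(d,a,10),onz(d,b,10); M=(A+B)/2;y=np.arctan2(*(B-A)[[1,0]])
    print(M,np.linalg.norm(A-B),y,inlk(M))
print(rel(o,[536.6,301.8,250],.15))
```

```text
[537.91081413 300.17603092  10.        ] 119.82266772226299 0.15564780510983545 [-3.00272753 80.06779371 10.        ]
[558.53920717 220.47570727  10.        ] 69.65572095751524 0.15974260527933096 [ 8.22173821 -1.49006035 10.        ]
(array([13.17, -0.44,  3.68]), array([-0.07,  0.03, -1.74]), array([13.18, -0.04,  3.68]))
```

Run:
```python
from h import *
from workcell import ctrl; o=ctrl.get_obs()
print(rel(o,[537.3,301,100],.156))
```

```text
(array([13.09, -0.36, 18.68]), array([-0.07,  0.03, -2.08]), array([13.09,  0.09, 18.68]))
```

>>> {"op": "apply_moves", "data": {
  "series": [
    [[0,0,0,0,0,-2.2,0.5],[4.4,0,0,0,0,0,0.5],[4.4,0,0,0,0,0,0.5],[4.3,0,0,0,0,0,0.5],[0,0,4,0,0,0,0.5],[0,0,4,0,0,0,0.5],[0,0,4,0,0,0,0.5],[0,0,4,0,0,0,0.5],[0,0,0,0,0,0,0.5],[0,0,0,0,0,0,0.5]]
  ]
}}

```text
t: 15.5
ee_pos: [537.2, 300.2, 127.5]
orientation: [-2.043, -2.386, 0.002]
ft_force: [-0.3, 0.5, 1.1]
width: 43.8
```

Run:
```python
from h import *
from workcell import ctrl; o=ctrl.get_obs()
print(rel(o,[537.3,301,33],.156),o["ft_force"])
t=ctrl.get_image("top")
for r in templates(t): print(r,inlk([*r[0],12]).round(1))
```

```text
(array([0.08, 0.03, 9.45]), array([-0.08,  0.03, -0.09]), array([0.08, 0.02, 9.45])) [-0.33303353  0.46358841  1.10646506]
(array([556.3, 222. ]), array([95.3, 55.7], dtype=float32), 0.157) [ 6.2  0.3 12. ]
(array([536.3, 302.2]), array([145.3,  57.4], dtype=float32), 0.16) [-4.4 82.3 12. ]
(array([858. , 616.3]), array([276.2,  28.8], dtype=float32), -1.555) [351.7 356.8  12. ]
```

>>> {"op": "apply_moves", "data": {
  "series": [
    [[0.1,0,3,0,0,0,0.5],[0,0,3,0,0,0,0.5],[0,0,2,0,0,0,0.5],[0,0,1.4,0,0,0,0.5],[0,0,0,0,0,0,0.3],[0,0,0,0,0,0,0.1],[0,0,0,0,0,0,0.1],[0,0,0,0,0,0,0.1],[0,0,0,0,0,0,0.1]]
  ]
}}

```text
t: 16.45
ee_pos: [537.4, 302.8, 35.1]
orientation: [2.042, 2.387, 0.003]
ft_force: [0.4, 0.3, 7.9]
width: 18.2
```

>>> {"op": "apply_moves", "data": {
  "series": [
    [[0,0,-1,0,0,0,0.1],[0,0,-3,0,0,0,0.1],[0,0,-4,0,0,0,0.1],[0,0,-4,0,0,0,0.1],[0,0,-4,0,0,0,0.1],[0,0,-4,0,0,0,0.1],[0,0,-4,0,0,0,0.1],[0,0,-4,0,0,0,0.1],[0,0,0,0,0,0,0.1],[0,0,0,0,0,0,0.1]]
  ]
}}

```text
t: 17.45
ee_pos: [536.5, 302.3, 314.8]
orientation: [2.042, 2.387, 0.003]
ft_force: [0.1, 0.5, -2.8]
width: 18.1
```

Run:
```python
from h import *
from workcell import ctrl; o=ctrl.get_obs()
print(rel(o,[553.4,-136.5,300],.026),o["ft_force"],o["width"])
```

```text
(array([-43.61,  -5.12,   1.44]), array([ 0.1 , -0.04,  7.41]), array([-43.91,   0.55,   1.48])) [ 0.12986203  0.53982818 -2.76563486] 18.101282795584318
```

>>> {"op": "apply_moves", "data": {
  "series": [
    [[0,0,0,0,0,7.4,0.1],[-4.5,0,0,0,0,0,0.1],[-4.5,0,0,0,0,0,0.1],[-4.5,0,0,0,0,0,0.1],[-4.5,0,0,0,0,0,0.1],[-4.5,0,0,0,0,0,0.1],[-4.5,0,0,0,0,0,0.1],[-4.5,0,0,0,0,0,0.1],[-4.5,0.4,0,0,0,0,0.1],[0,0,0,0,0,0,0.1],[0,0,0,0,0,0,0.1]]
  ]
}}

```text
t: 18.55
ee_pos: [548.8, -58.2, 311.8]
orientation: [-2.193, -2.245, 0.003]
ft_force: [-1.2, 0.5, -2.2]
width: 17.8
```

Run:
```python
from h import *
from workcell import ctrl; o=ctrl.get_obs()
print(rel(o,[553.4,-136.5,300],.026),o["ft_force"],o["width"])
d=ctrl.get_image("wrist"); np.savez("w4.npz",**d);cv2.imwrite("pics/w4.png",d["img"])
for p in [(-90,60),(-90,-60),(0,47.5),(0,-47.5),(90,60),(90,-60)]: pass
```

```text
(array([-7.84,  0.28,  1.17]), array([-0.21, -0.05, -0.14]), array([-7.84,  0.25,  1.18])) [-1.16518914  0.46121122 -2.15069998] 17.842198266141292
```

View pics/w4.png

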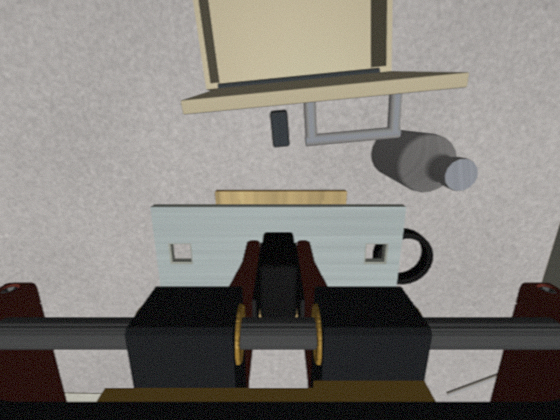

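Run:
```python
from h import *
t=dict(np.load("top0.npz")); s=dict(np.load("scene0.npz"))
def sub(im,uv,w=7):
    x,y=int(round(uv[0])),int(round(uv[1])); g=im[y-w:y+w+1,x-w:x+w+1].astype(int); g=cv2.cvtColor(g.astype(np.uint8),cv2.COLOR_BGR2GRAY).astype(float)
    wt=np.clip(np.median(g)-25-g,0,None); yy,xx=np.mgrid[-w:w+1,-w:w+1]
    return np.array([x+(wt*xx).sum()/wt.sum(), y+(wt*yy).sum()/wt.sum()])
C=np.array([555.0,-226.3]);a=.026;c,sn=np.cos(a),np.sin(a)
for n,y,h in [(1,-90,35),(2,0,47.5),(3,90,60)]:
    Q=[]
    for x in (h,-h):
        p=np.array([C[0]+c*x-sn*y,C[1]+sn*x+c*y,21])
        us=sub(s["img"],proj(s,p),6); ut=sub(t["img"],proj(t,p),4)
        P,e=tri(t,ut,s,us); Q.append(P); print(n,x,proj(s,p).round(1),us.round(1),proj(t,p).round(1),ut.round(1),P.round(1),round(e,1), onz(t,ut,21).round(1),onz(s,us,21).round(1))
    Q=np.array(Q); print(" mid",Q.mean(0).round(1),np.linalg.norm(Q[0]-Q[1]).round(1),np.arctan2(*(Q[0]-Q[1])[[1,0]]).round(3))
# in-hand: plate centre in tool frame
d=dict(np.load("w4.npz"))
from workcell import ctrl; o=ctrl.get_obs(); Rn=R.from_rotvec(o["orientation"])
for uv in [(181,252),(376,252),(152,206),(404,206)]:
    print(Rn.inv().apply(onz(d,uv,o["ee_pos"][2]-29)-o["ee_pos"]).round(1))
```

```text
1 35 [175.  194.7] [174.  195.5] [397.5 223.7] [397.1 224. ] [ 592.7 -316.5   17.9] 3.1 [ 591.7 -314.1   21. ] [ 596.4 -315.    21. ]
1 -35 [191.8 180.7] [190.9 181.6] [398.8 250.3] [398.3 250.2] [ 523.2 -318.    18.2] 2.9 [ 522.4 -315.8   21. ] [ 526.8 -316.7   21. ]
 mid [ 558.  -317.3   18. ] 69.6 0.022
2 47.5 [203.2 207.4] [202.2 208.3] [363.5 219.4] [363.  219.5] [ 603.1 -226.    18. ] 3.2 [ 602.  -223.9   21. ] [ 606.6 -225.1   21. ]
2 -47.5 [224.8 187.3] [223.7 188. ] [364.8 255.3] [364.5 255.2] [ 508.6 -228.4   18.9] 2.9 [ 507.9 -226.6   21. ] [ 511.5 -228.    21. ]
 mid [ 555.8 -227.2   18.5] 94.5 0.025
3 60 [233.7 221.1] [232.9 222.2] [329.5 215. ] [329.4 215.1] [ 613.1 -135.8   17.4] 2.0 [ 612.2 -134.4   21. ] [ 617.1 -134.2   21. ]
3 -60 [259.  194.1] [258.  194.9] [330.7 260.4] [330.5 260.2] [ 493.9 -138.8   18.8] 2.5 [ 493.3 -137.4   21. ] [ 496.9 -138.5   21. ]
 mid [ 553.5 -137.3   18.1] 119.3 0.026
[ -4.7 -61.6  29.2]
[-4.7 62.6 28.8]
[ 25.9 -76.4  29.3]
[25.8 76.8 28.8]
```

>>> {"op": "apply_moves", "data": {
  "series": [
    [[-4,0.2,0,0,0,0,0.1],[-3.6,0.1,0,0,0,-0.1,0.1],[0,0,4,0,0,0,0.1],[0,0,4,0,0,0,0.1],[0,0,4,0,0,0,0.1],[0,0,4,0,0,0,0.1],[0,0,4,0,0,0,0.1],[0,0,3.7,0,0,0,0.1],[0,0,0,0,0,0,0.1],[0,0,0,0,0,0,0.1]]
  ]
}}

```text
t: 19.6
ee_pos: [554.7, -132.0, 76.5]
orientation: [-2.187, -2.253, 0.001]
ft_force: [-0.1, -0.4, -1.7]
width: 18.0
```

Run:
```python
from h import *
from workcell import ctrl; o=ctrl.get_obs()
print(rel(o,[553.5,-134.8,74],.026),o["ee_pos"],o["ft_force"],o["width"])
s=ctrl.get_image("scene"); np.savez("s5.npz",**s)
t=ctrl.get_image("top"); np.savez("t5.npz",**t)
for r in templates(t): print(r)
a=cv2.resize(s["img"][120:270,130:300],None,fx=4,fy=4,interpolation=cv2.INTER_CUBIC)[:,:]
b=cv2.resize(t["img"][195:275,300:380],None,fx=4,fy=4,interpolation=cv2.INTER_CUBIC)
k=np.zeros((600,800,3),np.uint8); k[:,:480]=a[:,100:580]; k[:320,480:]=b; cv2.imwrite("pics/c5.png",k)
```

```text
(array([-0.28, -0.13,  0.25]), array([-0.11, -0.04,  0.2 ]), array([-0.28, -0.13,  0.25])) [ 554.7153275  -132.01228195   76.46641895] [-0.14240201 -0.35000231 -1.6606546 ] 17.990883295301277
(array([556.5, 222. ]), array([94.9, 56. ], dtype=float32), 0.159)
(array([858. , 616.3]), array([276.2,  28.8], dtype=float32), -1.555)
```

View pics/c5.png

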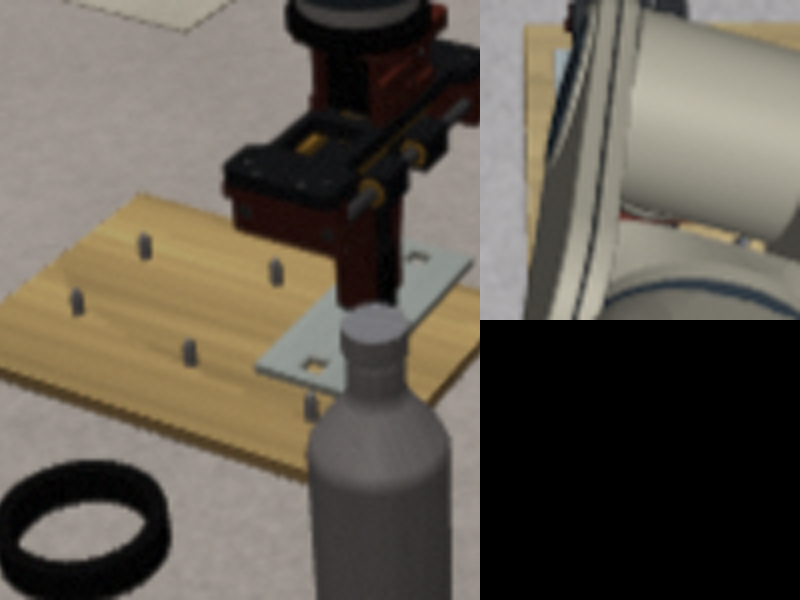

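Run:
```python
from h import *
s=dict(np.load("s5.npz")); f=lambda u,v:((u+100.5)/4-.5+130,(v+.5)/4-.5+120)
H=[onz(s,f(*p),53.5) for p in [(316,364),(418,257)]]
print("holes",np.round(H,1),np.mean(H,0).round(1),np.linalg.norm(H[0]-H[1]))
for p in [(311,394)]: print("near pin top",onz(s,f(*p),30).round(1))
for p in [(276,262),(191,341),(145,235),(77,291)]: print("other pins top",onz(s,f(*p),30).round(1))
for p in [(311,421),(276,286),(191,367),(145,260),(77,315)]: print("pin base",f(*p),onz(s,f(*p),12).round(1))
```

```text
holes [[ 615.8 -131.1   53.5]
 [ 495.8 -135.3   53.5]] [ 555.8 -133.2   53.5] 119.99535816395786
near pin top [ 614.6 -136.5   30. ]
other pins top [ 511.8 -227.4   30. ]
other pins top [ 605.2 -224.6   30. ]
other pins top [ 525.5 -316.7   30. ]
other pins top [ 595.8 -314.6   30. ]
pin base (232.375, 224.875) [ 616.3 -136.5   12. ]
pin base (223.625, 191.125) [ 512.2 -228.5   12. ]
pin base (202.375, 211.375) [ 606.8 -225.4   12. ]
pin base (190.875, 184.625) [ 527.4 -317.6   12. ]
pin base (173.875, 198.375) [ 596.4 -316.9   12. ]
```

>>> {"op": "apply_moves", "data": {
  "series": [
    [[-0.37,0,0.5,0,0,0.2,0.1],[0,0,0.5,0,0,0,0.1],[0,0,0,0,0,0,0.1],[0,0,0.5,0,0,0,0.1],[0,0,0.4,0,0,0,0.1],[0,0,0.3,0,0,0,0.1],[0,0,0.3,0,0,0,0.1],[0,0,0,0,0,0,0.1]]
  ]
}}

```text
t: 20.5
ee_pos: [554.7, -137.0, 51.1]
orientation: [-2.194, -2.248, 0.001]
ft_force: [-1.3, -0.6, -1.5]
width: 17.9
```

Run:
```python
from h import *
from workcell import ctrl; o=ctrl.get_obs()
print(rel(o,[554.7,-135.7,41],.026),o["ee_pos"],o["ft_force"],o["moment"],o["width"])
```

```text
(array([0.13, 0.  , 1.01]), array([-0.05, -0.01, -0.09]), array([0.13, 0.  , 1.01])) [ 554.71561663 -136.96597936   51.07796856] [-1.33608227 -0.56902361 -1.4507785 ] [-0.05773949  0.0447071  -0.01061757] 17.924787882137537
```

>>> {"op": "apply_moves", "data": {
  "series": [
    [[0.05,0,0.3,0,0,0,0.1],[0.05,0,0.3,0,0,0,0.1],[0,0,0.3,0,0,0,0.1],[0,0,0.15,0,0,0,0.1],[0,0,0,0,0,0,0.1],[0,0,0,0,0,0,0.1]]
  ]
}}

```text
t: 21.1
ee_pos: [555.1, -136.1, 41.2]
orientation: [2.194, 2.248, 0.0]
ft_force: [0.5, 0.4, -1.4]
width: 18.3
```

Run:
```python
from h import *
from workcell import ctrl; o=ctrl.get_obs()
print(rel(o,[554.7,-135.7,41],.026),o["ee_pos"],o["ft_force"],o["moment"],o["width"])
```

```text
(array([ 0.04, -0.03,  0.02]), array([ 0.  ,  0.  , -0.09]), array([ 0.04, -0.03,  0.02])) [ 555.0514488  -136.06322056   41.15069025] [ 0.52057418  0.35994471 -1.40712164] [-0.06495916  0.07640361  0.0034454 ] 18.27268057242597
```

>>> {"op": "apply_moves", "data": {
  "series": [
    [[0,0,0.2,0,0,0,0.1],[0,0,0.1,0,0,0,0.1],[0,0,0,0,0,0,0.1]]
  ]
}}

```text
t: 21.4
ee_pos: [555.1, -136.1, 41.1]
orientation: [2.194, 2.248, 0.0]
ft_force: [-9.5, 2.7, 31.1]
width: 18.4
```

>>> {"op": "apply_moves", "data": {
  "series": [
    [[0,0,-0.2,0,0,0,0.1],[0,0,0,0,0,0,0.4],[0,0,0,0,0,0,0.5],[0,0,0,0,0,0,0.5],[0,0,-2,0,0,0,0.5],[0,0,-4,0,0,0,0.5],[0,0,-4,0,0,0,0.5],[0,0,-4,0,0,0,0.5],[0,0,-4,0,0,0,0.5],[0,0,-4,0,0,0,0.5],[0,0,-4,0,0,0,0.5],[0,0,0,0,0,0,0.5]]
  ]
}}

```text
t: 22.6
ee_pos: [557.9, -136.8, 305.9]
orientation: [2.188, 2.242, 0.008]
ft_force: [0.3, 0.2, -0.1]
width: 43.7
```

Run:
```python
from h import *
from workcell import ctrl; o=ctrl.get_obs()
print(rel(o,[557.5,221.2,300],.158),o["ee_pos"],o["ft_force"],o["width"])
```

```text
(array([35.79,  0.83,  0.5 ]), array([ 0.53,  0.19, -7.66]), array([35.36,  5.6 ,  0.59])) [ 557.87670339 -136.77856353  305.8626772 ] [ 0.26346755  0.24042355 -0.11926511] 43.746152092787405
```

>>> {"op": "apply_moves", "data": {
  "series": [
    [[4.5,0.1,0,0,0,0,0.5],[4.5,0.1,0,0,0,0,0.5],[4.5,0.1,0,0,0,0,0.5],[4.5,0.1,0,0,0,0,0.5],[4.5,0.1,0,0,0,0,0.5],[4.5,0.1,0,0,0,0,0.5],[4.4,0.1,0,0,0,0,0.5],[4.4,0.1,0,0,0,0,0.5],[0,0,0,0,0,-7.6,0.5],[0,0,0,0,0,0,0.5],[0,0,0,0,0,0,0.5]]
  ]
}}

```text
t: 23.7
ee_pos: [553.9, 221.7, 299.2]
orientation: [-2.044, -2.385, 0.002]
ft_force: [0.3, -0.2, -0.1]
width: 44.0
```

Run:
```python
from h import *
from workcell import ctrl; o=ctrl.get_obs()
print(rel(o,[558.3,220.7,33],.158),o["ee_pos"],o["ft_force"],o["width"])
t=ctrl.get_image("top");np.savez("t6.npz",**t)
for r in templates(t): print(r)
b=cv2.resize(t["img"][180:290,95:425],None,fx=2.4,fy=2.4,interpolation=cv2.INTER_CUBIC)
s=ctrl.get_image("scene")["img"][150:270,130:330]; b2=cv2.resize(s,None,fx=2.5,fy=2.5)
k=np.zeros((570,800,3),np.uint8); k[:264,:792]=b; k[264:564,:500]=b2; cv2.imwrite("pics/c6.png",k)
```

```text
(array([-0.15,  0.46, 26.62]), array([-0.09,  0.03, -0.23]), array([-0.16,  0.41, 26.62])) [553.94727955 221.66845637 299.16335896] [ 0.32142194 -0.20520315 -0.12997178] 43.970120361835924
(array([556.5, 222. ]), array([94.9, 55.7], dtype=float32), 0.157)
(array([ 555.2, -136.6]), array([144.3,  56.2], dtype=float32), 0.025)
(array([858. , 616.3]), array([276.2,  28.8], dtype=float32), -1.555)
```

View pics/c6.png

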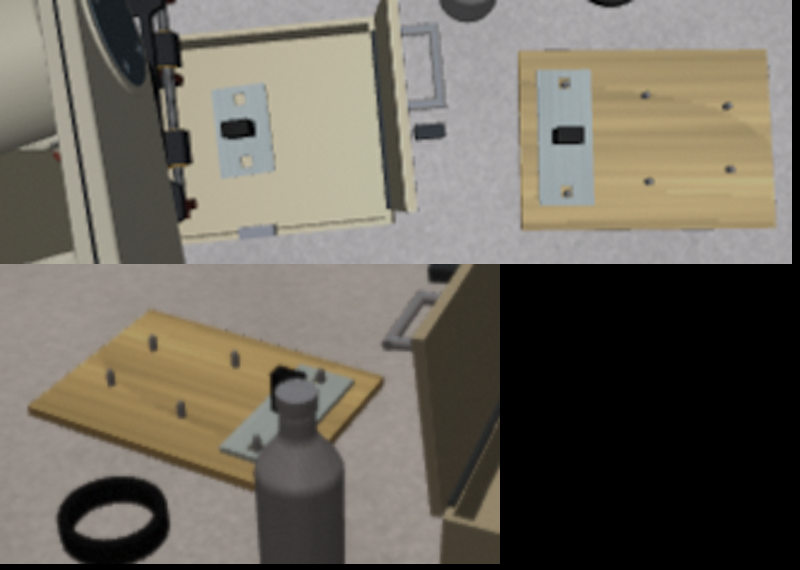

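>>> {"op": "apply_moves", "data": {
  "series": [
    [[-0.15,0.45,0,0,0,-0.2,0.5],[0,0,4,0,0,0,0.5],[0,0,4,0,0,0,0.5],[0,0,4,0,0,0,0.5],[0,0,4,0,0,0,0.5],[0,0,4,0,0,0,0.5],[0,0,3,0,0,0,0.5],[0,0,2,0,0,0,0.5],[0,0,1,0,0,0,0.5],[0,0,0.4,0,0,0,0.5],[0,0,0,0,0,0,0.5]]
  ]
}}

```text
t: 24.9
ee_pos: [559.5, 221.1, 36.4]
orientation: [2.037, 2.391, 0.001]
ft_force: [0.1, -0.3, -0.1]
width: 43.9
```

>>> {"op": "apply_moves", "data": {
  "series": [
    [[0,0,0,0,0,0,0.3],[0,0,0,0,0,0,0.1],[0,0,0,0,0,0,0.1],[0,0,0,0,0,0,0.1]]
  ]
}}

```text
t: 25.3
ee_pos: [559.1, 221.4, 36.9]
orientation: [2.036, 2.392, 0.001]
ft_force: [-2.3, -0.4, 4.3]
width: 17.6
```

>>> {"op": "apply_moves", "data": {
  "series": [
    [[0,0,-1,0,0,0,0.1],[0,0,-3,0,0,0,0.1],[0,0,-4,0,0,0,0.1],[0,0,-4,0,0,0,0.1],[0,0,-4,0,0,0,0.1],[0,0,-4,0,0,0,0.1],[0,0,-4,0,0,0,0.1],[0,0,-4,0,0,0,0.1],[0,0,0,0,0,0,0.1],[0,0,0,0,0,0,0.1]]
  ]
}}

```text
t: 26.3
ee_pos: [559.0, 221.3, 317.3]
orientation: [2.035, 2.392, 0.003]
ft_force: [-0.3, -0.0, -2.2]
width: 17.8
```

Run:
```python
from h import *
from workcell import ctrl; o=ctrl.get_obs()
print(rel(o,[559.3,-315.3,300],.026),o["ee_pos"],o["ft_force"],o["width"])
```

```text
(array([-52.97,  -8.55,   1.69]), array([ 0.12, -0.03,  7.71]), array([-53.64,  -1.36,   1.73])) [558.96229045 221.28352703 317.29284612] [-0.26602794 -0.03794622 -2.15772403] 17.7988669892912
```

>>> {"op": "apply_moves", "data": {
  "series": [
    [[0,0,0,0,0,7.7,0.1],[-4.9,-0.1,0,0,0,0,0.1],[-4.9,-0.1,0,0,0,0,0.1],[-4.9,-0.1,0,0,0,0,0.1],[-4.9,-0.1,0,0,0,0,0.1],[-4.9,-0.1,0,0,0,0,0.1],[-4.9,-0.1,0,0,0,0,0.1],[-4.9,-0.1,0,0,0,0,0.1],[-4.9,-0.1,0,0,0,0,0.1],[-4.9,-0.1,0,0,0,0,0.1],[-4.9,-0.1,0,0,0,0,0.1],[-4.7,-0.1,0,0,0,0,0.1]]
  ]
}}

```text
t: 27.5
ee_pos: [560.6, -317.4, 313.6]
orientation: [-2.19, -2.247, 0.002]
ft_force: [0.7, 0.2, -1.1]
width: 17.6
```

>>> {"op": "apply_moves", "data": {
  "series": [
    [[0,0,4,0,0,0,0.1],[0,0,4,0,0,0,0.1],[0,0,4,0,0,0,0.1],[0,0,4,0,0,0,0.1],[0,0,4,0,0,0,0.1],[0,0,3.5,0,0,0,0.1],[0,0,0,0,0,0,0.1],[0,0,0,0,0,0,0.1]]
  ]
}}

```text
t: 28.3
ee_pos: [560.9, -315.2, 79.9]
orientation: [-2.19, -2.248, 0.001]
ft_force: [0.6, -0.8, -0.7]
width: 17.7
```

Run:
```python
from h import *
from workcell import ctrl; o=ctrl.get_obs()
print(rel(o,[560,-316.5,78],.026),o["ee_pos"],o["ft_force"],o["width"])
s=ctrl.get_image("scene"); np.savez("s7.npz",**s)
cv2.imwrite("pics/c7.png",cv2.resize(s["img"][130:250,130:290],None,fx=5,fy=5,interpolation=cv2.INTER_CUBIC))
```

```text
(array([-0.13, -0.09,  0.19]), array([-0.18, -0.11,  0.01]), array([-0.13, -0.09,  0.19])) [ 560.90092222 -315.21265549   79.9070547 ] [ 0.58723637 -0.83109583 -0.6918226 ] 17.696404453830826
```

View pics/c7.png

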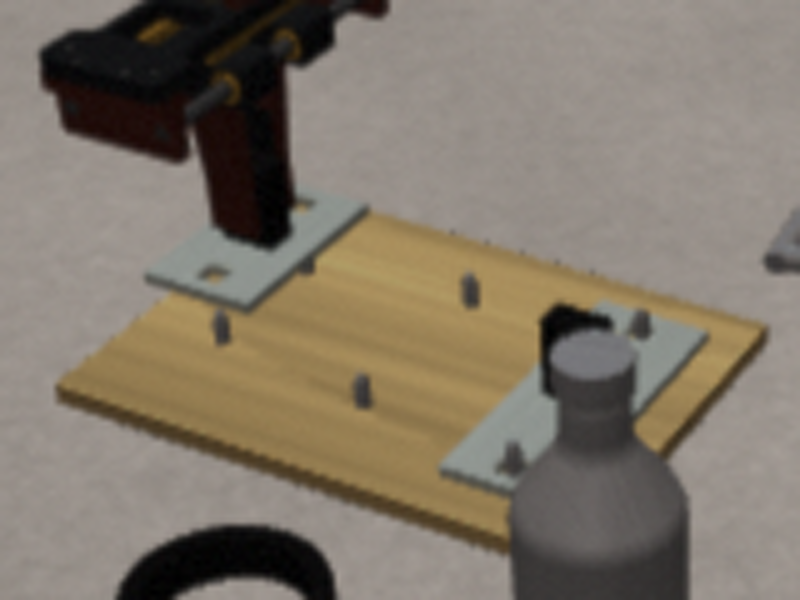

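Run:
```python
from h import *
s=dict(np.load("s7.npz")); f=lambda u,v:((u+.5)/5-.5+130,(v+.5)/5-.5+130)
H=[onz(s,f(*p),55) for p in [(213,272),(303,205)]]
print(np.round(H,1),np.mean(H,0).round(1),np.linalg.norm(H[0]-H[1]))
print(onz(s,f(222,311),30).round(1),onz(s,f(222,343),12).round(1))
```

```text
[[ 597.3 -314.4   55. ]
 [ 527.8 -313.8   55. ]] [ 562.5 -314.1   55. ] 69.4880047128318
[ 593.7 -315.9   30. ] [ 595.7 -317.1   12. ]
```

>>> {"op": "apply_moves", "data": {
  "series": [
    [[-0.18,-0.1,0.5,0,0,0,0.1],[0,0,0.5,0,0,0,0.1],[0,0,0,0,0,0,0.1],[0,0,0.5,0,0,0,0.1],[0,0,0.4,0,0,0,0.1],[0,0,0.3,0,0,0,0.1],[0,0,0.3,0,0,0,0.1],[0,0,0,0,0,0,0.1],[0,0,0,0,0,0,0.1]]
  ]
}}

```text
t: 29.25
ee_pos: [560.3, -317.4, 55.6]
orientation: [-2.191, -2.249, 0.001]
ft_force: [-1.6, 0.4, -2.6]
width: 18.0
```

Run:
```python
from h import *
from workcell import ctrl; o=ctrl.get_obs()
print(rel(o,[559.7,-317,43],.026),o["ee_pos"],o["ft_force"],o["moment"],o["width"])
```

```text
(array([ 0.04, -0.06,  1.27]), array([-0.09, -0.05,  0.01]), array([ 0.04, -0.06,  1.26])) [ 560.34793607 -317.39949779   55.64958192] [-1.58369401  0.44491957 -2.62993116] [-0.00109852  0.44001038  0.00269391] 18.012645164838222
```

>>> {"op": "apply_moves", "data": {
  "series": [
    [[0,-0.05,0.3,0,0,0,0.1],[0,0,0.3,0,0,0,0.1],[0,0,0.3,0,0,0,0.1],[0,0,0.3,0,0,0,0.1],[0,0,0,0,0,0,0.1],[0,0,0,0,0,0,0.1]]
  ]
}}

```text
t: 29.85
ee_pos: [560.0, -317.5, 43.5]
orientation: [-2.191, -2.249, 0.001]
ft_force: [-3.8, -0.2, -4.4]
width: 17.9
```

>>> {"op": "apply_moves", "data": {
  "series": [
    [[0,0,0.15,0,0,0,0.1],[0,0,0.1,0,0,0,0.1],[0,0,0,0,0,0,0.1]]
  ]
}}

```text
t: 30.15
ee_pos: [560.1, -317.6, 42.9]
orientation: [-2.192, -2.25, 0.001]
ft_force: [-9.5, 1.4, 10.0]
width: 17.9
```

>>> {"op": "apply_moves", "data": {
  "series": [
    [[0,0,-0.1,0,0,0,0.4],[0,0,0,0,0,0,0.5],[0,0,0,0,0,0,0.5],[0,0,-2,0,0,0,0.5],[0,0,-4,0,0,0,0.5],[0,0,-4,0,0,0,0.5],[0,0,-4,0,0,0,0.5],[0,0,-4,0,0,0,0.5],[0,0,-4,0,0,0,0.5],[0,0,-4,0,0,0,0.5],[0,0,0,0,0,0,0.5],[0,0,0,0,0,0,0.5]]
  ]
}}

```text
t: 31.35
ee_pos: [561.2, -317.9, 303.8]
orientation: [2.19, 2.248, 0.001]
ft_force: [-0.5, 0.1, 0.3]
width: 44.1
```

Run:
```python
from h import *
from workcell import ctrl; o=ctrl.get_obs()
print(rel(o,lk(36,-219,290),LY+np.pi/2),o["ee_pos"],o["ft_force"],o["width"])
```

```text
(array([32.41,  5.87,  1.34]), array([ 4.000e-02,  1.800e-01, -9.517e+01]), array([-8.77, 31.75,  1.38])) [ 561.22914886 -317.86269287  303.75600439] [-0.46418406  0.11273391  0.2991842 ] 44.05975769361208
```

>>> {"op": "apply_moves", "data": {
  "series": [
    [[0,0,0,0,0,-8.5,0.3],[0,0,0,0,0,-8.5,0.25],[0,0,0,0,0,-8.5,0.25],[0,0,0,0,0,-8.5,0.25],[0,0,0,0,0,-8.5,0.25],[0,0,0,0,0,-8.5,0.25],[0,0,0,0,0,-8.5,0.25],[0,0,0,0,0,-8.5,0.25],[0,0,0,0,0,-8.5,0.25],[0,0,0,0,0,-8.5,0.25],[0,0,0,0,0,-8.5,0.25],[0,0,0,0,0,-1.7,0.25]]
  ]
}}

```text
t: 32.55
ee_pos: [560.0, -317.2, 300.4]
orientation: [0.187, -3.133, -0.003]
ft_force: [-1.0, 0.0, 0.1]
width: 22.1
```

>>> {"op": "apply_moves", "data": {
  "series": [
    [[-1.25,4.5,0,0,0,0,0.25],[-1.25,4.5,0,0,0,0,0.25],[-1.25,4.5,0,0,0,0,0.25],[-1.25,4.5,0,0,0,0,0.25],[-1.25,4.5,0,0,0,0,0.25],[-1.25,4.5,0,0,0,0,0.25],[-1.2,4.5,0,0,0,0,0.25],[0,0,0,0,0,0,0.25],[0,0,0,0,0,0,0.25]]
  ]
}}

```text
t: 33.45
ee_pos: [609.8, 6.3, 301.4]
orientation: [0.184, -3.134, 0.0]
ft_force: [0.7, -0.6, -0.6]
width: 21.8
```

Run:
```python
from h import *
from workcell import ctrl; o=ctrl.get_obs()
print(rel(o,lk(36,-219,189),LY+np.pi/2),o["ee_pos"],o["ft_force"],o["width"])
t=ctrl.get_image("top")
for r in templates(t,18): print(r)
d=ctrl.get_image("wrist");s=ctrl.get_image("scene")
np.savez("w8.npz",**d)
k=np.hstack([d["img"],s["img"][100:400,:240].repeat(1,0) if 0 else cv2.resize(s["img"][150:250,130:290],(240,150)) if 0 else np.zeros((420,1,3),np.uint8)]); 
k=np.zeros((600,800,3),np.uint8); k[:420,:560]=d["img"]; k[420:595,:280]=cv2.resize(s["img"][150:250,130:290],(280,175)); k[420:600,280:800]=cv2.resize(t["img"][190:290,140:429],(520,180)); cv2.imwrite("pics/c8.png",k)
```

```text
(array([-0.19,  0.12, 11.24]), array([-0.  , -0.11,  0.05]), array([-0.17,  0.12, 11.24])) [609.83103527   6.32042926 301.44307011] [ 0.71854042 -0.55606838 -0.64403174] 21.802074854632224
(array([ 558.9, -315.5]), array([92.7, 54.9], dtype=float32), 0.017)
(array([855.9, 612.8]), array([274.6,  28.7], dtype=float32), -1.555)
```

View pics/c8.png

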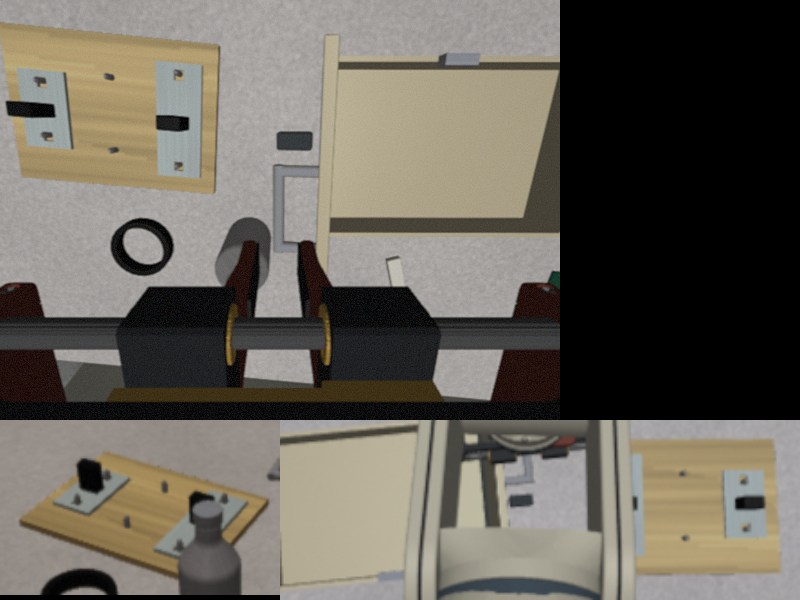

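>>> {"op": "apply_moves", "data": {
  "series": [
    [[-0.2,0.1,3,0,0,0,0.25],[0,0,3,0,0,0,0.25],[0,0,2.5,0,0,0,0.25],[0,0,1.5,0,0,0,0.25],[0,0,1.2,0,0,0,0.25],[0,0,0,0,0,0,0.1],[0,0,0,0,0,0,0],[0,0,0,0,0,0,0],[0,0,0,0,0,0,0]]
  ]
}}

```text
t: 34.5
ee_pos: [612.6, 6.2, 191.3]
orientation: [-0.183, 3.135, -0.001]
ft_force: [0.1, -2.4, -3.3]
width: 9.0
```

Run:
```python
from h import *
from workcell import ctrl; o=ctrl.get_obs()
print(inlk(o["ee_pos"]),o["ft_force"],o["width"])
```

```text
[  36.96155823 -220.60414566  191.32464307] [ 0.14220643 -2.42351589 -3.30518567] 9.002089779268047
```

>>> {"op": "apply_moves", "data": {
  "series": [
    [[0,1.24,-0.54,0,0,0,0],[0,1.29,-0.41,0,0,0,0],[0,1.32,-0.28,0,0,0,0],[0,1.34,-0.15,0,0,0,0],[0,1.35,0,0,0,0,0],[0,1.35,0.12,0,0,0,0],[0,1.33,0.26,0,0,0,0],[0,1.3,0.39,0,0,0,0],[0,1.25,0.51,0,0,0,0],[0,1.19,0.64,0,0,0,0],[0,1.12,0.75,0,0,0,0],[0,1.04,0.86,0,0,0,0]]
  ]
}}

```text
t: 35.7
ee_pos: [595.5, 157.9, 169.0]
orientation: [-0.184, 3.133, 0.001]
ft_force: [4.9, -2.5, 1.7]
width: 9.1
```

>>> {"op": "apply_moves", "data": {
  "series": [
    [[0,0.95,0.96,0,0,0,0],[0,0.85,1.05,0,0,0,0],[0,0.74,1.13,0,0,0,0],[0,0.63,1.2,0,0,0,0],[0,0,0,0,0,0,0]]
  ]
}}

```text
t: 36.2
ee_pos: [591.4, 189.7, 123.8]
orientation: [-0.184, 3.135, 0.001]
ft_force: [8.7, 0.4, -6.2]
width: 8.8
```

Run:
```python
from h import *
from workcell import ctrl; o=ctrl.get_obs()
print(inlk(o["ee_pos"]),o["ft_force"],o["width"])
```

```text
[ 37.28502462 -35.90706927 123.76126695] [ 8.66423377  0.39008045 -6.18770146] 8.835707485958585
```

>>> {"op": "apply_moves", "data": {
  "series": [
    [[0,0.2,0.5,0,0,0,0],[0,0.2,0.5,0,0,0,0],[0,0.1,0.3,0,0,0,0],[0,0,0,0,0,0,0],[0,0,0.2,0,0,0,0],[0,0,0,0,0,0,0]]
  ]
}}

```text
t: 36.8
ee_pos: [591.0, 193.4, 113.4]
orientation: [-0.183, 3.134, -0.0]
ft_force: [-2.8, -6.8, 27.7]
width: 9.4
```

>>> {"op": "apply_moves", "data": {
  "series": [
    [[0,0,0.2,0,0,0,0],[0,0,0,0,0,0,0]]
  ]
}}

```text
t: 37.0
ee_pos: [591.7, 193.5, 112.6]
orientation: [-0.183, 3.133, 0.0]
ft_force: [-4.4, -7.9, 36.4]
width: 8.9
```

>>> {"op": "apply_moves", "data": {
  "series": [
    [[0,0,-0.4,0,0,0,0.2],[0,0,0,0,0,0,0.4],[0,0,0,0,0,0,0.4],[0,0,-3,0,0,0,0.4],[0,0,-2,0,0,0,0.2],[-2.9,0.3,0,0,0,0,0],[-2.9,0.3,0,0,0,0,0],[0,0,0,0,0,0,0],[0,0,0,0,0,0,0]]
  ]
}}

```text
t: 37.9
ee_pos: [646.1, 205.9, 161.1]
orientation: [0.183, -3.133, 0.001]
ft_force: [-0.1, 0.5, -0.0]
width: 0.8
```

Run:
```python
from h import *
from workcell import ctrl; o=ctrl.get_obs()
print(rel(o,lk(95,-26,96),LY+np.pi/2),o["ee_pos"],o["ft_force"],o["width"])
```

```text
(array([-0.17,  0.01,  6.5 ]), array([-0.01, -0.18,  0.02]), array([-0.15,  0.01,  6.51])) [646.05736227 205.94231047 161.05190318] [-0.12133279  0.53009852 -0.0351983 ] 0.8497664806155543
```

>>> {"op": "apply_moves", "data": {
  "series": [
    [[-0.1,0,3,0,0,0,0],[0,0,2.5,0,0,0,0],[0,0,0.8,0,0,0,0],[0,0,0.3,0,0,0,0],[0,0,0.2,0,0,0,0],[0,0,0,0,0,0,0]]
  ]
}}

```text
t: 38.5
ee_pos: [648.4, 206.2, 95.6]
orientation: [-0.183, 3.135, 0.0]
ft_force: [0.3, 0.6, 0.6]
width: 0.1
```

>>> {"op": "apply_moves", "data": {
  "series": [
    [[0,0,0.2,0,0,0,0],[0,0,0,0,0,0,0]]
  ]
}}

```text
t: 38.7
ee_pos: [648.9, 206.3, 94.4]
orientation: [-0.183, 3.134, 0.001]
ft_force: [-1.1, -0.1, 4.1]
width: 0.6
```

>>> {"op": "apply_moves", "data": {
  "series": [
    [[0,0,0.15,0,0,0,0],[0,0,0,0,0,0,0],[0,0,-3,0,0,0,0],[0,0,-4,0,0,0,0.1],[0,0,-4,0,0,0,0.25],[0,0,-4,0,0,0,0.25],[0,0,-4,0,0,0,0.25],[0,0,0,0,0,0,0.25],[0,0,0,0,0,0,0.25]]
  ]
}}

```text
t: 39.6
ee_pos: [648.5, 206.1, 283.0]
orientation: [-0.183, 3.133, 0.001]
ft_force: [-0.2, -1.0, -0.8]
width: 21.9
```

Run:
```python
from h import *
from workcell import ctrl; o=ctrl.get_obs()
print(rel(o,lk(35.5,219.5,189),LY+np.pi/2),o["ee_pos"],o["ft_force"],o["width"])
```

```text
(array([ 6.06, 24.57,  9.39]), array([0.03, 0.17, 0.02]), array([ 6.04, 24.57,  9.4 ])) [648.52016353 206.14478472 282.96577037] [-0.15427275 -0.98007496 -0.81982838] 21.936077751016033
```

>>> {"op": "apply_moves", "data": {
  "series": [
    [[1.0,4.1,0,0,0,0,0.25],[1.0,4.1,0,0,0,0,0.25],[1.0,4.1,0,0,0,0,0.25],[1.0,4.1,0,0,0,0,0.25],[1.0,4.1,0,0,0,0,0.25],[1.0,4.1,0,0,0,0,0.25],[0,0,0,0,0,0,0.25],[0,0,0,0,0,0,0.25],[0,0,0,0,0,0,0.25]]
  ]
}}

```text
t: 40.5
ee_pos: [559.8, 442.0, 280.0]
orientation: [0.182, -3.135, 0.002]
ft_force: [-0.2, -0.8, 0.2]
width: 21.6
```

Run:
```python
from h import *
from workcell import ctrl; o=ctrl.get_obs()
print(rel(o,lk(35.5,219.5,189),LY+np.pi/2),o["ee_pos"],o["ft_force"],o["width"])
```

```text
(array([-0.04,  0.12,  9.1 ]), array([-0.08, -0.09, -0.01]), array([-0.03,  0.11,  9.1 ])) [559.81638285 442.03648491 279.9878648 ] [-0.18750376 -0.83117121  0.1667442 ] 21.585145762419362
```

>>> {"op": "apply_moves", "data": {
  "series": [
    [[0,0.1,3,0,0,0,0.25],[0,0,3,0,0,0,0.25],[0,0,2,0,0,0,0.25],[0,0,1.1,0,0,0,0.25],[0,0,0,0,0,0,0.1],[0,0,0,0,0,0,0],[0,0,0,0,0,0,0],[0,0,0,0,0,0,0]]
  ]
}}

```text
t: 41.3
ee_pos: [560.3, 444.1, 190.9]
orientation: [-0.183, 3.135, 0.0]
ft_force: [1.7, -1.4, -4.6]
width: 9.4
```

Run:
```python
from h import *
from workcell import ctrl; o=ctrl.get_obs()
print(inlk(o["ee_pos"]),o["ft_force"],o["width"])
```

```text
[ 35.93345042 220.46405742 190.89134196] [ 1.7334918  -1.37880074 -4.5733527 ] 9.38586892191607
```

>>> {"op": "apply_moves", "data": {
  "series": [
    [[0,-1.24,-0.54,0,0,0,0],[0,-1.29,-0.41,0,0,0,0],[0,-1.32,-0.28,0,0,0,0],[0,-1.34,-0.15,0,0,0,0],[0,-1.35,0,0,0,0,0],[0,-1.35,0.12,0,0,0,0],[0,-1.33,0.26,0,0,0,0],[0,-1.3,0.39,0,0,0,0],[0,-1.25,0.51,0,0,0,0],[0,-1.19,0.64,0,0,0,0],[0,-1.12,0.75,0,0,0,0],[0,-1.04,0.86,0,0,0,0]]
  ]
}}

```text
t: 42.5
ee_pos: [577.5, 293.2, 169.2]
orientation: [-0.183, 3.136, 0.001]
ft_force: [-2.1, 4.3, 2.4]
width: 9.1
```

>>> {"op": "apply_moves", "data": {
  "series": [
    [[0,-0.95,0.96,0,0,0,0],[0,-0.85,1.05,0,0,0,0],[0,-0.74,1.13,0,0,0,0],[0,-0.63,1.2,0,0,0,0],[0,0,0,0,0,0,0]]
  ]
}}

```text
t: 43.0
ee_pos: [581.1, 261.3, 123.0]
orientation: [0.183, -3.135, 0.002]
ft_force: [4.0, -1.2, -4.6]
width: 9.4
```

>>> {"op": "apply_moves", "data": {
  "series": [
    [[0,-0.2,0.5,0,0,0,0],[0,-0.2,0.5,0,0,0,0],[0,-0.1,0.3,0,0,0,0],[0,0,0,0,0,0,0],[0,0,0.1,0,0,0,0],[0,0,0,0,0,0,0]]
  ]
}}

```text
t: 43.6
ee_pos: [581.6, 256.9, 111.3]
orientation: [0.184, -3.136, 0.002]
ft_force: [0.9, -6.4, 3.5]
width: 9.0
```

>>> {"op": "apply_moves", "data": {
  "series": [
    [[0,0,0.2,0,0,0,0],[0,0,0,0,0,0,0],[0,0,-0.2,0,0,0,0.2],[0,0,0,0,0,0,0.4],[0,0,0,0,0,0,0.4],[0,0,-3,0,0,0,0.4],[0,0,-2,0,0,0,0.2],[-2.9,-0.3,0,0,0,0,0],[-2.9,-0.3,0,0,0,0,0],[0,0,0,0,0,0,0],[0,0,0,0,0,0,0]]
  ]
}}

```text
t: 44.7
ee_pos: [639.5, 258.6, 160.5]
orientation: [0.183, -3.135, 0.0]
ft_force: [-1.1, -0.3, 0.3]
width: 0.9
```

Run:
```python
from h import *
from workcell import ctrl; o=ctrl.get_obs()
print(rel(o,lk(95,26,96),LY+np.pi/2),o["ee_pos"],o["ft_force"],o["width"])
```

```text
(array([-0.2 , -0.09,  6.45]), array([-0.  , -0.07,  0.01]), array([-0.19, -0.09,  6.45])) [639.5470407  258.55651964 160.51260262] [-1.11796056 -0.33938374  0.25949861] 0.9394513228259247
```

>>> {"op": "apply_moves", "data": {
  "series": [
    [[-0.1,-0.1,3,0,0,0,0],[0,0,2.5,0,0,0,0],[0,0,0.9,0,0,0,0],[0,0,0.3,0,0,0,0],[0,0,0,0,0,0,0],[0,0,0.2,0,0,0,0],[0,0,0,0,0,0,0]]
  ]
}}

```text
t: 45.4
ee_pos: [640.5, 257.9, 94.3]
orientation: [0.184, -3.136, -0.0]
ft_force: [-5.9, -1.6, 11.9]
width: 0.5
```

>>> {"op": "apply_moves", "data": {
  "series": [
    [[0,0,0.2,0,0,0,0],[0,0,0,0,0,0,0]]
  ]
}}

```text
t: 45.6
ee_pos: [640.6, 258.0, 94.1]
orientation: [0.184, -3.136, -0.0]
ft_force: [-10.2, -2.9, 23.6]
width: 0.4
```

>>> {"op": "apply_moves", "data": {
  "series": [
    [[0,0,-3,0,0,0,0],[0,0,-4,0,0,0,0.2],[3,-1.2,0,0,0,0,0.4],[3,-1.2,0,0,0,0,0.4],[3,-1.2,0,0,0,0,0.4],[3,-1.1,0,0,0,0,0.4],[0,0,0,0,0,0,0.4],[0,0,0,0,0,0,0.4],[0,0,0,0,0,0,0.4]]
  ]
}}

```text
t: 46.5
ee_pos: [528.7, 197.6, 161.0]
orientation: [-0.184, 3.134, 0.001]
ft_force: [0.9, -0.5, -0.1]
width: 34.9
```

Run:
```python
from h import *
from workcell import ctrl; o=ctrl.get_obs()
print(rel(o,lk(-26,-21,101),LY+np.pi/2),o["ee_pos"],o["ft_force"],o["width"])
```

```text
(array([ 0.2 , -0.03,  6.  ]), array([0.03, 0.12, 0.03]), array([ 0.19, -0.03,  6.  ])) [528.67878269 197.63832765 160.98546983] [ 0.89701089 -0.50126592 -0.11766036] 34.85314389879707
```

>>> {"op": "apply_moves", "data": {
  "series": [
    [[0.2,0,3,0,0,0,0.4],[0,0,2,0,0,0,0.4],[0,0,1,0,0,0,0.4],[0,0,0,0,0,0,0.05],[0,0,0,0,0,0,0.05],[0,0,0,0,0,0,0.05],[0,0,0,0,0,0,0.05],[0.6,0,0,0,0,0,0.05],[0.6,0,0,0,0,0,0.05],[0.6,0,0,0,0,0,0.05],[0.6,0,0,0,0,0,0.05],[0,0,0,0,0,0,0.05]]
  ]
}}

```text
t: 47.7
ee_pos: [501.6, 193.3, 101.3]
orientation: [-0.184, 3.135, -0.001]
ft_force: [-0.8, -5.6, 0.5]
width: 14.3
```

Run:
```python
from h import *
from workcell import ctrl; o=ctrl.get_obs()
print(inlk(o["ee_pos"]),o["ft_force"],o["width"])
```

```text
[-51.53607799 -21.90736855 101.25608603] [-0.75487993 -5.61516493  0.4816813 ] 14.262268993645758
```

>>> {"op": "apply_moves", "data": {
  "series": [
    [[0.3,0,0,0,0,0,0.05],[0,0,0,0,0,0,0.05]]
  ]
}}

```text
t: 47.9
ee_pos: [500.4, 193.1, 101.4]
orientation: [-0.184, 3.132, -0.001]
ft_force: [4.9, -6.8, -3.7]
width: 13.8
```

>>> {"op": "apply_moves", "data": {
  "series": [
    [[0.3,0,0,0,0,0,0.05],[0,0,0,0,0,0,0.05]]
  ]
}}

```text
t: 48.1
ee_pos: [500.2, 193.0, 101.9]
orientation: [-0.184, 3.127, 0.0]
ft_force: [13.3, -8.6, -7.8]
width: 13.6
```

>>> {"op": "apply_moves", "data": {
  "series": [
    [[-0.1,0,0,0,0,0,0.3],[0,0,0,0,0,0,0.4],[0,0,0,0,0,0,0.4],[0,0,-3,0,0,0,0.4],[0,0,-4,0,0,0,0.4],[0,0,-4,0,0,0,0.4],[0,0,-4,0,0,0,0.4],[0,4.5,0,0,0,0,0.4],[0,4.5,0,0,0,0,0.4],[0,4.5,0,0,0,0,0.4],[0,4.5,0,0,0,0,0.4]]
  ]
}}

```text
t: 49.2
ee_pos: [474.8, 373.8, 250.8]
orientation: [-0.183, 3.136, 0.001]
ft_force: [1.3, 0.3, 0.3]
width: 35.3
```

>>> {"op": "apply_moves", "data": {
  "series": [
    [[0,4.5,0,0,0,0,0.4],[0,4.5,0,0,0,0,0.4],[0,4.5,0,0,0,0,0.4],[0,4.5,0,0,0,0,0.4],[0,0,0,0,0,0,0.4],[0,0,0,0,0,0,0.4]]
  ]
}}

```text
t: 49.8
ee_pos: [453.5, 551.4, 249.7]
orientation: [0.187, -3.135, 0.002]
ft_force: [0.4, -0.3, 0.1]
width: 35.3
```

Run:
```python
from h import *
from workcell import ctrl; o=ctrl.get_obs()
print(o["t"],o["ee_pos"],o["ft_force"])
t=ctrl.get_image("top"); s=ctrl.get_image("scene")
k=np.zeros((600,800,3),np.uint8)
k[:300]=cv2.resize(t["img"][140:300,115:435],(600,300)) if 0 else 0
k[:320,:640]=cv2.resize(t["img"][140:300,115:435],(640,320)); k[320:600,:700]=cv2.resize(s["img"][160:340,120:500],(700,280))[:280]
cv2.imwrite("pics/f.png",k)
for r in templates(t,18): print(r)
t0=dict(np.load("top0.npz")); hs=lambda im,y0,y1,x0,x1:cv2.cvtColor(im[y0:y1,x0:x1],cv2.COLOR_BGR2GRAY).astype(int)
for n,b in dict(eraser=(150,180,190,215),bottle=(150,192,272,310),tape=(145,188,328,372),knob=(235,268,190,212),leaves=(185,290,122,262)).items():
    a=np.abs(hs(t["img"],*b)-hs(t0["img"],*b)); print(n,a.max(),(a>40).sum())
```

```text
49.8 [453.50038286 551.40459368 249.6677224 ] [ 0.40306502 -0.30671773  0.08006317]
(array([ 558.9, -314.8]), array([92.9, 56.1], dtype=float32), 0.021)
(array([ 554.9, -136.1]), array([143.5,  55.3], dtype=float32), 0.024)
(array([855.4, 612.5]), array([274.5,  27.1], dtype=float32), -1.568)
eraser 3 0
bottle 3 0
tape 6 0
knob 87 23
leaves 87 25
```

View pics/f.png

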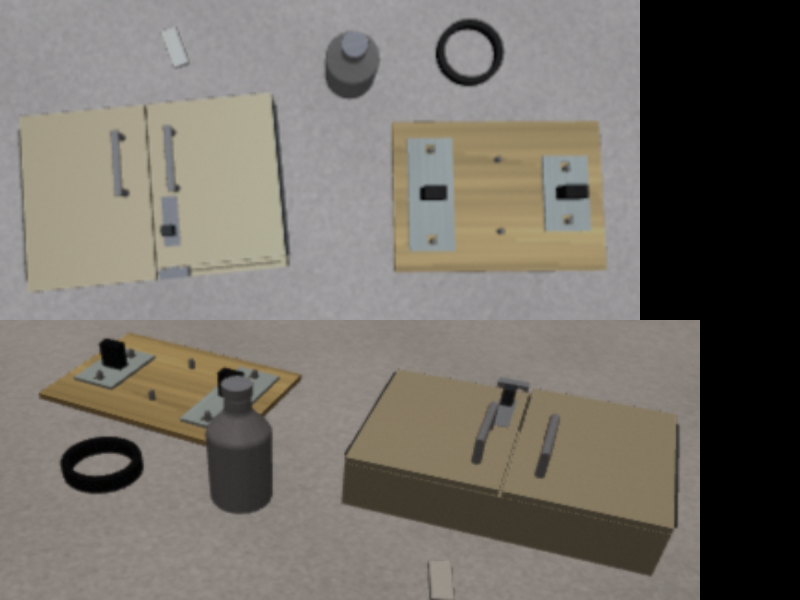

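Run:
```python
from h import *
from workcell import ctrl
t=ctrl.get_image("top");np.savez("tf.npz",**t); t0=dict(np.load("top0.npz")); w=[]
for d in (t0,t):
    g=cv2.cvtColor(d["img"][240:266,190:208],cv2.COLOR_BGR2GRAY).astype(float); wt=np.clip(80-g,0,None); yy,xx=np.mgrid[240:266,190:208]
    c=((wt*xx).sum()/wt.sum(),(wt*yy).sum()/wt.sum()); print(c,inlk(onz(d,c,105)).round(1))
a=cv2.resize(np.hstack([t0["img"][235:285,180:225],t["img"][235:285,180:225]]),None,fx=8,fy=8,interpolation=cv2.INTER_CUBIC); cv2.imwrite("pics/kn.png",a)
```

```text
(np.float64(199.17724068479356), np.float64(253.2749244712991)) [-48.4 -23.7 105. ]
(np.float64(199.2065321805956), np.float64(254.96829971181558)) [-52.5 -23.4 105. ]
```

View pics/kn.png

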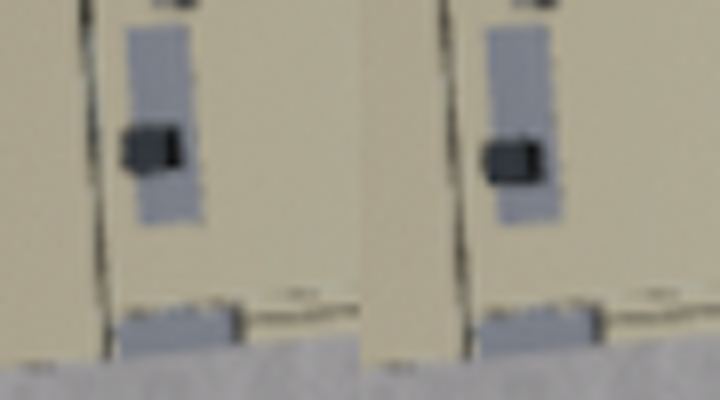

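```bash
python3 -c "
from workcell import ctrl; print(ctrl.close_job())"
```

```text
the job is handed in; nothing more can be done
None
```

The job is done and handed in at about 50 s robot time; the hand-in gave no verdict.

**What I did**
- I swung the active leaf to about 1.7 rad, drew the bolt to its stop, then swung the passive leaf to about 1.7 rad.
- The locker held only templates 1 and 3; there was no template 2. I lowered template 3 over pair 3 and template 1 over pair 1.
- I then shut the passive leaf, then the active leaf, pressing each one down, and shot the bolt to its stop.

**What the last checks showed**
- **Templates:** in the top and scene pictures both lie flat with the pins showing through their holes. Each was pressed until it met the board: about 31 N for template 3 and 10 N for template 1.
- **Leaves:** the pressing fingertips met both leaf faces at about 80 mm, the shut height.
- **Bystanders:** the top-view image patches of the bottle, tape roll and eraser match those at the start.
- **Arm:** it stood clear of everything at the end.

**One disagreement**
- The bolt knob ended about 4 mm nearer the robot than in the first picture. I take it that the bolt started slightly withdrawn. It now stops at 13 N against 2.5 N of friction, and the first withdrawal ended at a stop with about 8 N.
- I did not read the bolt's travel directly. The 26 mm travel is my inference from the knob and gripper positions.

I viewed 14 pictures. I saw no sign of a template being knocked aside or of the grip slackening.

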